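# Pack the tape rolls into the organiser case

## Task

Pack the small rolls of insulating tape into the organiser case on the packing table: press the yellow release so the lid pops up and swing the lid right back, then lift the orange divider out of its notches, shift it one notch towards the hinge side and let it drop fully home. Lay every small roll that is on the table flat in the front compartment that this has widened, and shut the lid until it catches. Leave everything else on the table where it is.

Things in the scene. Friction and masses are not known exactly. Their poses are not given: they have to be found in the camera images.
- case: Dark grey flat plastic organiser case, fixed to the table: 158 mm (its x) by 360 mm (its y), walls 5 mm thick and 46 mm high, floor 4 mm thick. Origin: centre of its underside; x points from the front wall (with the yellow release) to the back wall (with the lid hinge), z up. Inside x runs from -74 to +74 mm. A grey notched ladder rail, 29 mm high, runs along x inside each end wall.
- wide_bay (a point): Centre of the floor of the front compartment once the divider is moved: it then runs from the front wall (case x = -74 mm) to the divider's near face (x = +18 mm), 92 mm wide; at the start only 56 mm, too narrow for a roll. Between the two rails 328 mm are clear (case y -164 to +164 mm). Notches in the rails: 11 mm wide, 11 mm deep, at case x = -52, -16, +20, +56 mm.
- lid (a joint): Lid angle, rad: 0 shut and caught, grows as the front edge rises, stop at 1.80, a little past upright. Clear panel in a dark frame, 4 mm thick, 158 mm from hinge to front edge, 360 mm wide. Sprung: let go by the catch it rises by itself in about a second to about 1.0 and halts. The hinge is stiff: pushed farther (1 to 2 N at the edge) it stays anywhere up to the stop.
- lid_hinge (a point): Middle of the lid's hinge line, which runs along the case's y on the back wall, 48 mm above the table.
- lid_edge (a point): Middle of the lid's front edge on its outer (top) face, 50 mm above the table when shut. Here a catch tongue, 24 mm wide, stands 10 mm forward of the edge and 16 mm down. To shut, push the lid down (3 N at the edge towards the end), then press its top near this point with about 10 to 15 N until the tongue snaps under the yellow hook; not caught, it springs up again.
- release (a joint): Yellow release rocker in a black housing at the middle of the case's front wall, in rad: 0 at rest, 0.28 pressed fully down. It is sprung: about 5 N on the pad presses it fully (6 mm down); its hook lets the lid go at about 0.2 to 0.25.
- release_pad (a point): Centre of the top face of the release's press pad, 26 mm (case x) by 32 mm (case y), 31 mm above the table, 117 mm in front of the case's centre. It is pressed straight down; a few cm behind it the lid's front edge rises when let go.
- divider (a joint): Place of the orange divider along the case's x, m: 0 in the notch where it starts (second from the front, plate centre at case x = -16 mm), 0.036 in the next notch towards the hinge, 0.072 in the last. Plate 4 mm thick, 322 mm long along the case's y, 0.1 kg, with round end pins that sit in the notches. It shifts only while lifted clear; let go within 2 mm of a notch it drops in.
- divider_lift (a joint): How far the divider is lifted, in m: 0 seated in a notch, 0.011 clears the rail (it rests there if let go between notches), stop at 0.020.
- divider_grip (a point): Middle of the top of the divider's grip tab: a ribbed orange block 12 mm thick (case x), 50 mm long (case y), 31 mm tall, its top 43 mm above the table when seated.
- roll_red: Small roll of red insulating tape lying flat: 62 mm outside, 38 mm core hole right through, so the wall is 12 mm thick; 25 mm high, 0.07 kg. Origin: its centre, in the core at half height; z along its axis. May be absent.
- roll_blue: Small roll of blue insulating tape lying flat: 62 mm outside, 38 mm core hole right through, so the wall is 12 mm thick; 25 mm high, 0.07 kg. Origin: its centre, in the core at half height; z along its axis. May be absent.
- roll_green: Small roll of green insulating tape lying flat: 62 mm outside, 38 mm core hole right through, so the wall is 12 mm thick; 25 mm high, 0.07 kg. Origin: its centre, in the core at half height; z along its axis. May be absent.
- roll_white: Small roll of white insulating tape lying flat: 62 mm outside, 38 mm core hole right through, so the wall is 12 mm thick; 25 mm high, 0.07 kg. Origin: its centre, in the core at half height; z along its axis. May be absent.
- packing_tape: Big roll of brown packing tape, 96 mm across, 48 mm wide, lying flat: a bystander. Origin: centre of its underside.
- knife: Grey retractable knife, 150 mm long, 14 mm thick: a bystander. Origin: centre of its underside.
- marker: Marker pen, 120 mm long, 16 mm thick: a bystander. Origin: centre of its underside.
- tape_measure: Dark grey pocket tape measure, 66 x 36 x 58 mm: a bystander. Origin: centre of its underside.
- parcel: Small closed cardboard parcel, 160 x 120 x 90 mm: a bystander. Origin: centre of its underside.
- tape_gun: Hand-held packing-tape dispenser with red grip, about 170 x 190 mm, 56 mm tall: a bystander. Origin: centre of its underside.
Mind the look-alikes: they are no part of the job. Of the things like the roll_red, leave any that is pink; of the rest the larger one is meant.

How it is judged:
On the way, in this order (a step that is already met when the one before it is completed fails the run):
1. the lid has been released and has popped up (value of joint lid above 0.6 rad), for 0.2 s.
2. the lid is swung right back (value of joint lid above 1.5 rad), for 0.3 s.
3. the divider sits fully down in the next notch, the lid being open (value of joint divider between 0.032 and 0.04 m and value of joint divider_lift below 0.003 m and value of joint lid above 1.3 rad), for 0.3 s.
At the end, for the whole second after the job is handed in: Lid shut and caught (below 0.025 rad), release at rest; divider within 4 mm of the next notch and down within 3 mm; every roll present lies flat (within 0.15 rad, either face up) and still on the floor of the front compartment, between front wall and divider (value of joint lid below 0.025 rad and value of joint release below 0.05 rad and value of joint divider between 0.032 and 0.04 m and value of joint divider_lift below 0.003 m and x of roll_red in the frame of case between -0.052 and -0.006 m and y of roll_red in the frame of case between -0.14 and 0.14 m and z of each of roll_red, roll_blue, roll_green, roll_white in the frame of case below 0.022 m and angle between the z axis of each of roll_red, roll_blue, roll_green, roll_white and the z axis of case, either way round below 0.15 rad and linear speed of each of roll_red, roll_blue, roll_green, roll_white below 0.02 m/s and x of roll_blue in the frame of case between -0.052 and -0.006 m and y of roll_blue in the frame of case between -0.14 and 0.14 m and x of roll_green in the frame of case between -0.052 and -0.006 m and y of roll_green in the frame of case between -0.14 and 0.14 m and x of roll_white in the frame of case between -0.052 and -0.006 m and y of roll_white in the frame of case between -0.14 and 0.14 m); the robot touches nothing.
It fails at once if a bystander is moved by more than 3 cm (distance of any of packing_tape, knife, marker, tape_measure, parcel, tape_gun from where it was at the start of the episode above 0.03 m).
Of roll_red, roll_blue, roll_green, roll_white only 2 to 4 are there at a start; the rules pass over those that are not, and their reading is None.
At some moment in a run one of roll_red, roll_blue, roll_green, roll_white may be knocked a few centimetres aside while the robot is not near it.
Once in a run the grip may slacken for a moment while it holds something.
It also fails if it takes over 210 s, if anything falls off the work surface, if the arm or the gripper's body presses on something with over 40 N, if the wrist force passes 120 N, or if a joint passes its speed limit or range.

## Robot

A 7-joint arm with a two-finger parallel gripper is mounted at the origin on the work surface. World frame = base frame: x ahead of the robot, y to its left, z up, the work surface at z = 0. Lengths are in m, angles in rad, forces in N, time in s.
With the tool pointing down it reaches from about 0.425 to 0.925 m from the base axis. Payload 6.8 kg.
Tool frame: the origin (TCP) lies between the finger pads; the fingertips stand 14 mm ahead of it and the grasp point (between the pads) lies 5 mm behind it; z points along the fingers, y is the direction in which the jaws open and shut (so a half turn about z gives the same grasp; the last joint's range is limited). The gripper opens to 85 mm and grips with 20 to 120 N. Pads are 22 mm wide; open, the fingers measure 114 mm over their backs; the gripper's body (76 mm by 85 mm) begins 54 mm behind the grasp point. The pads swing forward as they close: fully open they stand 13 mm farther back than shut.
Start: joints at [-1.241, 0.477, 0.022, 1.555, -0.011, 1.109, -0.083], TCP at [0.286, 0.611, 0.223] pointing down, gripper open.
Joint ranges: [-2.96, 2.96], [-0.34, 2.1], [-1.41, 1.46], [0.24, 2.44], [-1.37, 4.51], [0.17, 1.92], [-2.96, 2.96]. Speed limits (rad/s): [2.39, 2.39, 3.14, 3.14, 3.14, 3.14, 3.14].

## Interface

Orientations are given as a unit quaternion [w, x, y, z].
In Python, from station import bot gives the robot as it stands.
- The arm moves only by the shell command python3 -m crank 'ROWS' [FORCE]. ROWS is JSON, a list of rows, each a list of 3 entries, a list of its own where there are three numbers: the shift along the tool's x, y, z in m, then the turn, a rotation vector about the tool's x, y, z in degrees, then the finger opening in m, from 0 to 0.0854. A call has 1 to 10 rows; each row shifts and turns the commanded pose from where the row before left it, along the tool's axes as they then stand; what a row does not reach is not made up. A row lasts 1/8 s, in which the tool goes at most 62.5 mm and 10.7 degrees, less where a joint would pass 70% of its speed; a pose out of reach is approached as far as the arm can. A call is refused whole if a number of a shift passes 0.0625 or a number of a turn 10.7, either way. A call with a gripper value outside its range is refused whole. The fingers move at their own pace and stop on an object; FORCE is the grip in N (left out, the last holds). Time passes only in rows, so rows that do not move let the fingers close. It gives the time, the measured TCP pose, the force and the opening at its end, in the units of the state.
- bot.get_obs(): the state, without advancing time (a new reading comes with each control period).
- bot.read_camera(name): name is "scene" or "top" or "wrist"; returns (picture, depth): 384x512x3 uint8, red, green, blue; 384x512 float32, m along the optical axis (not along the pixel's ray), 0 where there is no reading.
- bot.calibration(name): a dict with "fx", "fy", "cx", "cy" (pixels), "extrinsics" (4x4, takes a point from camera to world coordinates). Camera axes: x right, y down, z forward; pixel columns grow to the right and rows downward; lengths in m; the calibration is good to about 2 mm. A picture is of the moment at which its call begins: read the wrist's pose just before it. calibration takes no time and is no camera call; for the wrist camera it gives the pose at the moment of the call.
- bot.hand_in(): hands the job in, once; it reports no verdict.
The state is a dict: "t": time; "q": joint angles; "joint_vel": joint speeds; "joint_torque": joint torques, N m; "eef_pos": TCP position; "tool_rot": TCP orientation; "contact_force": force on the tool from outside, world axes, zero at the start; "torque": the same for the moment, N m; "gripper_width": opening from 0.0 (shut) to 1.0 (fully open).
Only numpy, scipy, OpenCV 4.12 (cv2) and the standard library are available. Lean on these libraries where they do the work, as an engineer would, in place of code of your own. Each camera call takes 0.05 s, during which the arm holds its last target.

## Working session

There is one attempt and no reset: what is moved stays moved. The work goes in short steps, Python scripts to look and compute and a shell command to move; the robot and the scene stay as the last step left them, time stands still between calls to the robot, and variables do not carry over. Pictures are saved under pics/ and viewed, and the job is handed in when it is done.

```bash
ls; mkdir -p pics
python3 - <<'E'
from station import bot
import cv2,numpy as np
o=bot.get_obs();print({k:np.round(v,3).tolist() for k,v in o.items()})
for n in ("top","scene","wrist"):
    c=bot.calibration(n);print(n,c['fx'],c['fy'],c['cx'],c['cy'],np.round(c['extrinsics'],4).tolist())
    p,d=bot.read_camera(n);np.savez(f'{n}0.npz',p=p,d=d)
    cv2.imwrite(f'pics/{n}0.png',cv2.resize(p[:,:,::-1],(800,600),interpolation=cv2.INTER_CUBIC))
E
```

```text
pics
{'t': 0.0, 'q': [-1.241, 0.478, 0.022, 1.557, -0.011, 1.109, -0.083], 'joint_vel': [-0.001, 0.002, -0.002, 0.001, -0.001, -0.0, -0.002], 'joint_torque': [0.0, -59.647, 1.608, -28.119, 0.013, 0.01, 0.0], 'eef_pos': [0.286, 0.611, 0.222], 'tool_rot': [-0.0, 0.217, 0.976, -0.001], 'contact_force': [0.293, 0.755, 0.024], 'torque': [-0.014, -0.0, 0.035], 'gripper_width': 0.997}
top 490.2560402987209 490.2560402987209 252.45359979389465 185.07419453382568 [[-0.0131, -0.9853, 0.1706, 0.1839], [-0.9999, 0.012, -0.0071, 0.0163], [0.005, -0.1707, -0.9853, 2.015], [0.0, 0.0, 0.0, 1.0]]
scene 384.89345097617485 384.89345097617485 253.23269873272204 185.56622322094822 [[0.1019, 0.7661, -0.6346, 1.3503], [0.9948, -0.0795, 0.0637, -0.0771], [-0.0017, -0.6378, -0.7702, 1.069], [0.0, 0.0, 0.0, 1.0]]
wrist 278.39203113646056 278.39203113646056 254.55077308455307 191.73347748031904 [[0.4237, 0.8633, 0.2743, 0.2164], [0.9058, -0.4031, -0.1304, 0.6443], [-0.002, 0.3037, -0.9528, 0.3724], [0.0, 0.0, 0.0, 1.0]]
```

View pics/top0.png

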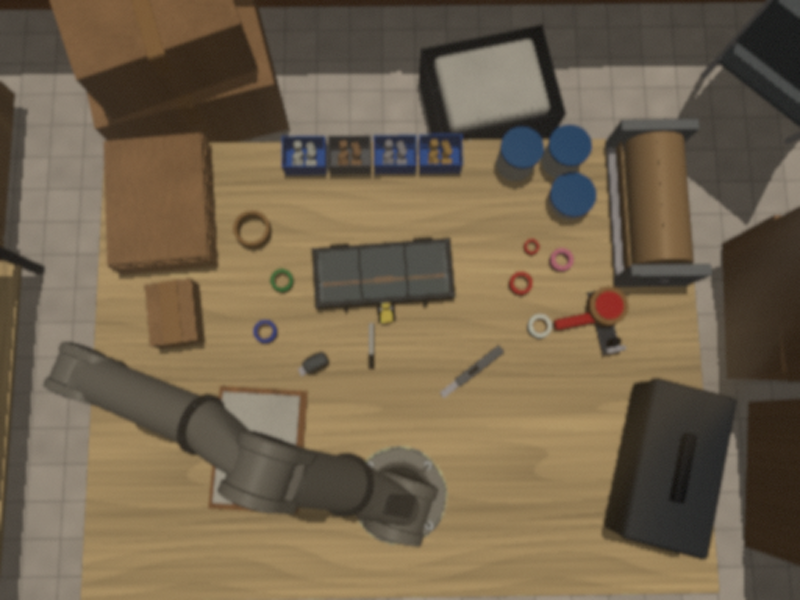

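View pics/scene0.png

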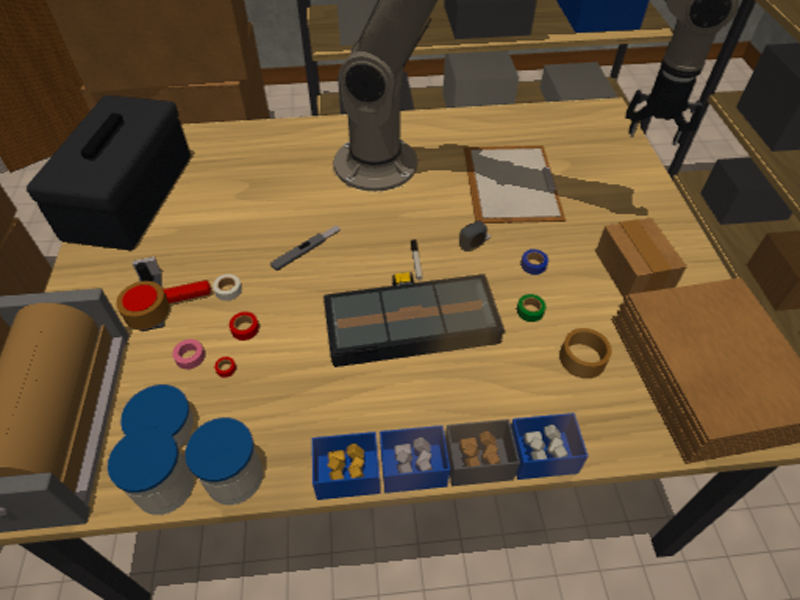

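View pics/wrist0.png

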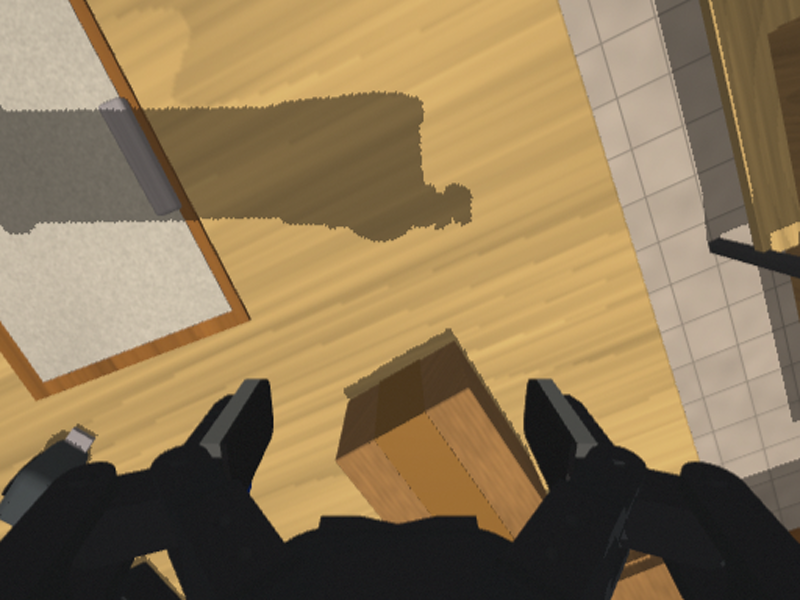

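Top view (800x600 pixels): the candidates for the rolls are red at (520,284), small red at (531,246), pink at (561,260), white at (540,325), green at (282,280) and blue at (265,331). The red tape gun handle is at (575,322) and its reel at (608,305), and the brown packing tape is at (252,230). I choose the larger red, white, green and blue. Next come the measurements and a close crop.

```bash
cat > h.py <<'E'
import numpy as np,cv2
from station import bot
def pts(c,d):
    v,u=np.mgrid[0:d.shape[0],0:d.shape[1]]
    P=np.stack([(u-c['cx'])/c['fx']*d,(v-c['cy'])/c['fy']*d,d],-1)
    E=np.array(c['extrinsics']);W=P@E[:3,:3].T+E[:3,3];W[d==0]=np.nan;return W
def ray(c,u,v,z):
    E=np.array(c['extrinsics']);r=E[:3,:3]@[(u-c['cx'])/c['fx'],(v-c['cy'])/c['fy'],1.];o=E[:3,3]
    return o+r*(z-o[2])/r[2]
def proj(c,X):
    E=np.array(c['extrinsics']);p=E[:3,:3].T@(np.array(X)-E[:3,3]);return p[0]/p[2]*c['fx']+c['cx'],p[1]/p[2]*c['fy']+c['cy']
def blobs(p,lo,hi,amin=20):
    h=cv2.cvtColor(p,cv2.COLOR_RGB2HSV);m=cv2.inRange(h,np.array(lo),np.array(hi))
    n,l,s,cc=cv2.connectedComponentsWithStats(m);return [(l==i,s[i],cc[i]) for i in range(1,n) if s[i][4]>=amin]
def save(p,name,box=None,sc=None):
    if box: p=p[box[1]:box[3],box[0]:box[2]]
    s=sc or min(800/p.shape[1],600/p.shape[0]);cv2.imwrite('pics/'+name,cv2.resize(p[:,:,::-1],None,fx=s,fy=s,interpolation=cv2.INTER_CUBIC))
RNG={'red':((0,150,90),(6,255,255)),'blue':((112,100,60),(130,255,255)),'green':((50,100,40),(80,255,255)),'yellow':((22,170,100),(32,255,255)),'pink':((160,60,120),(178,255,255)),'white':((0,0,150),(179,45,255))}
E
python3 - <<'E'
from h import *
for n in ('top','scene'):
    f=np.load(n+'0.npz');p,d=f['p'],f['d'];c=bot.calibration(n);W=pts(c,d)
    for k,(lo,hi) in RNG.items():
        for m,s,cc in blobs(p,lo,hi,15):
            w=W[m&(d>0)]
            if len(w)<8 or abs(w[:,1]).max()>.7 : continue
            r=ray(c,*cc,.02);ctr,rad=cv2.minEnclosingCircle(w[:,:2].astype(np.float32))
            print(n,k,s.tolist(),np.round(cc,1),'ray',np.round(r,3),'enc',np.round(ctr,3),round(rad,3),'z',np.round(np.percentile(w[:,2],[10,50,90]),3))
f=np.load('top0.npz');save(f['p'],'redcrop.png',(310,140,420,235))
save(f['p'],'casecrop.png',(180,140,300,215))
E
```

```text
top red [326, 175, 14, 13, 61] [332.5 181.5] ray [ 0.54  -0.329  0.02 ] enc [ 0.542 -0.33 ] 0.029 z [0.02  0.026 0.035]
top red [381, 187, 18, 17, 243] [389.6 194.9] ray [ 0.481 -0.563  0.02 ] enc [ 0.477 -0.552] 0.037 z [0.05  0.056 0.063]
top red [355, 200, 25, 11, 148] [367.1 205.2] ray [ 0.44  -0.468  0.02 ] enc [ 0.437 -0.464] 0.052 z [0.027 0.034 0.041]
top blue [290, 97, 5, 9, 15] [292.7 101.9] ray [ 0.886 -0.174  0.02 ] enc [ 0.88  -0.169] 0.026 z [-0.006  0.022  0.053]
top blue [240, 98, 5, 9, 16] [241.6 103.1] ray [0.884 0.043 0.02 ] enc [0.881 0.044] 0.031 z [-0.001  0.004  0.044]
top pink [353, 160, 13, 13, 53] [359.2 165.8] ray [ 0.605 -0.443  0.02 ] enc [ 0.603 -0.44 ] 0.029 z [0.022 0.027 0.033]
top white [282, 29, 66, 49, 2106] [315.3  53.7] ray [ 1.104 -0.278  0.02 ] enc [ 1.355 -0.348] 0.191 z [-0.51  -0.499 -0.488]
top white [247, 47, 17, 9, 126] [254.9  51.7] ray [ 1.116 -0.016  0.02 ] enc [ 1.475 -0.03 ] 0.052 z [-0.764 -0.749 -0.734]
top white [229, 52, 10, 4, 22] [233.7  54.2] ray [1.105 0.075 0.02 ] enc [1.457 0.1  ] 0.028 z [-0.758 -0.747 -0.739]
top white [2
[... 2409 characters left out ...]
w [252, 174, 11, 7, 54] [257.2 177.2] ray [0.448 0.028 0.02 ] enc [0.463 0.027] 0.031 z [0.026 0.031 0.056]
scene pink [111, 217, 19, 16, 140] [119.7 224.7] ray [ 0.606 -0.441  0.02 ] enc [ 0.608 -0.44 ] 0.031 z [0.02  0.024 0.026]
scene white [337, 277, 10, 10, 61] [341.8 280.8] ray [0.874 0.231 0.02 ] enc [0.889 0.224] 0.02 z [0.037 0.042 0.061]
scene white [352, 280, 8, 8, 29] [355.2 283.4] ray [0.886 0.268 0.02 ] enc [0.899 0.26 ] 0.012 z [0.041 0.044 0.048]
scene white [356, 286, 5, 6, 15] [357.7 288.3] ray [0.902 0.271 0.02 ] enc [0.921 0.258] 0.008 z [0.061 0.063 0.065]
scene white [344, 289, 4, 5, 16] [345.7 290.8] ray [0.905 0.235 0.02 ] enc [0.921 0.226] 0.004 z [0.047 0.05  0.054]
```

View pics/redcrop.png

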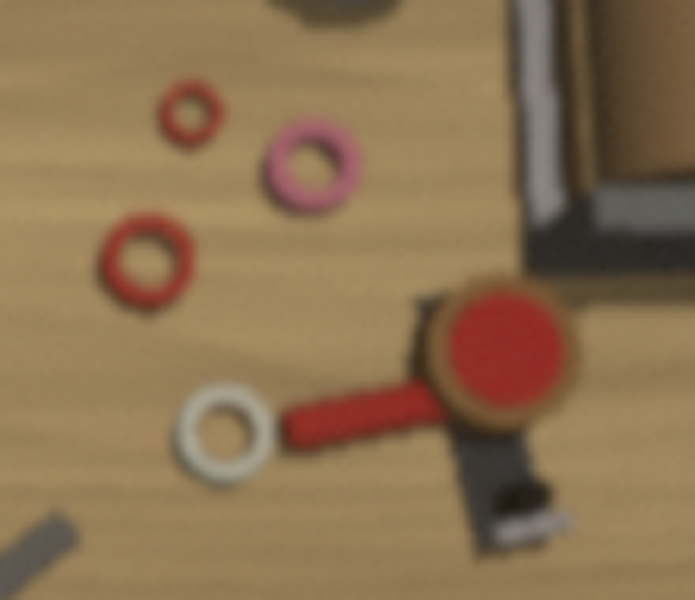

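View pics/casecrop.png

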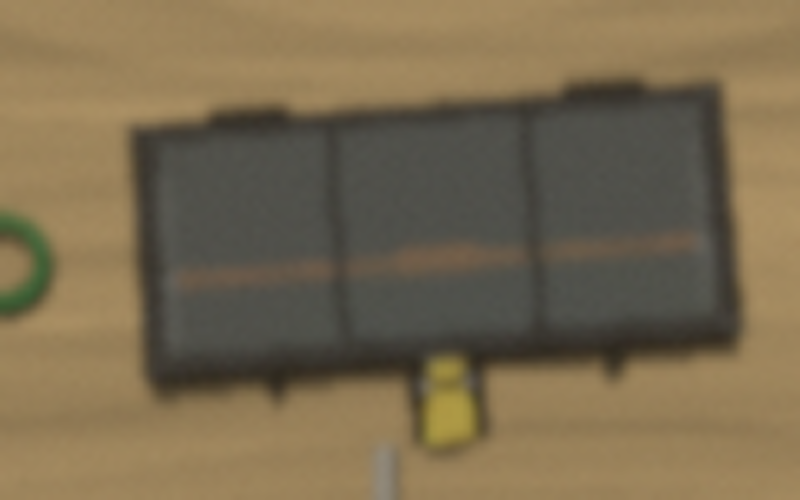

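Crop: the larger red ring is at (145,262) and matches the description, with the small red at (190,113) and pink at (312,165) as decoys. White at (226,432) stands just clear of the red handle end at (285,425). The case crop shows its four corners, used for the pose below.

Run:
```python
from h import *
c=bot.calibration('top')
k=[(155,385),(737,345),(715,88),(138,130)]
Q=np.array([ray(c,180+u/6.667-.5,140+v/6.667-.5,.049) for u,v in k])
print(np.round(Q,3)); ctr=Q.mean(0)
ey=((Q[0]-Q[1])+(Q[3]-Q[2]))/2; ex=((Q[3]-Q[0])+(Q[2]-Q[1]))/2
print('ctr',ctr,'len',np.linalg.norm(ey),np.linalg.norm(ex),'yaw',np.degrees(np.arctan2(-ey[0],ey[1])),np.degrees(np.arctan2(ex[1],ex[0])))
f=np.load('top0.npz');
f=np.load('scene0.npz');save(f['p'],'s1.png',(200,150,330,250))
# pixel proj of box from rails in scene, orange strip depth
f2=np.load('top0.npz');W=pts(c,f2['d'])
h=cv2.cvtColor(f2['p'],cv2.COLOR_RGB2HSV);m=cv2.inRange(h,np.array((15,100,60)),np.array((35,255,255)))
m[:194]=0;m[212:]=0;m[:,:240]=0;m[:,255:]=0
u=np.argwhere(m).mean(0);print('yellow px',u[::-1],'n',(m>0).sum(), ray(c,u[1],u[0],.033))
```

```text
[[ 0.477  0.204  0.049]
 [ 0.497 -0.15   0.049]
 [ 0.658 -0.141  0.049]
 [ 0.636  0.215  0.049]]
ctr [0.56678961 0.03203459 0.049     ] len 0.35584878686344423 0.16019457324474556 yaw 3.431614525805865 3.673246764102116
yellow px [247.31092437 203.14705882] n 238 [0.45255983 0.02393278 0.033     ]
```

View pics/s1.png

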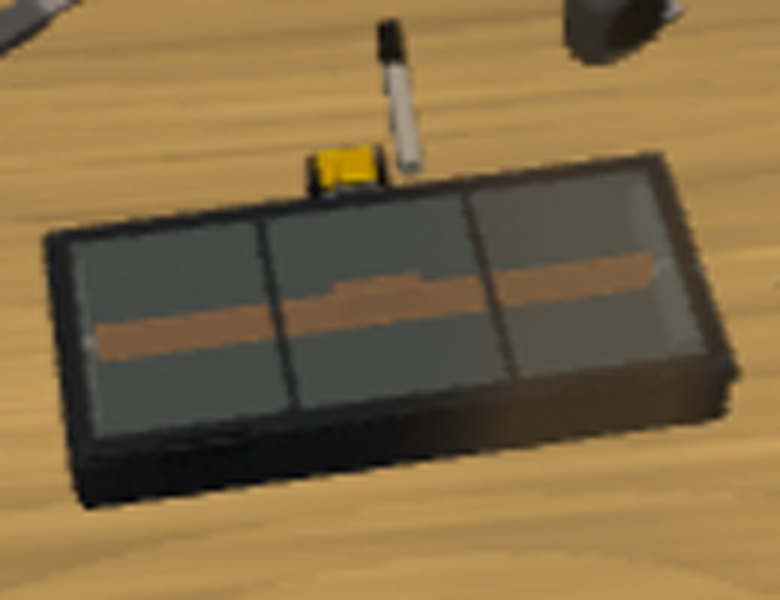

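Case centre is at (0.567, 0.032) with yaw 3.5°. The measured size, 356x160 mm, agrees with 360x158, and the yellow pad's ray, (0.453, 0.024), agrees with the pad position that pose predicts. First I rotate the tool to match the case and shut the fingers.

```bash
cat > rel.py <<'E'
import sys,numpy as np
from scipy.spatial.transform import Rotation as Ro
from station import bot
C=np.array([.567,.032,0]);Y=np.radians(3.5)
RC=np.array([[np.cos(Y),-np.sin(Y),0],[np.sin(Y),np.cos(Y),0],[0,0,1]])
def tool():
    o=bot.get_obs();q=o['tool_rot'];return np.array(o['eef_pos']),Ro.from_quat([q[1],q[2],q[3],q[0]]).as_matrix(),o
def case(p): return RC.T@(np.array(p)-C)
def world(p): return RC@np.array(p)+C
R0=RC@np.diag([-1.,1,-1])
def go(target,yaw=0,tilt=0):
    """target world TCP; yaw about tool z, tilt about tool y (deg) from case-aligned; prints tool-frame shift,turn"""
    p,R,o=tool()
    Rt=R0@Ro.from_euler('z',yaw,degrees=True).as_matrix()@Ro.from_euler('y',tilt,degrees=True).as_matrix()
    print('now',np.round(p,4),'case',np.round(case(p),4),'shift',np.round(R.T@(np.array(target)-p),4),'shift in goal axes',np.round(Rt.T@(np.array(target)-p),4),'turn',np.round(np.degrees(Ro.from_matrix(R.T@Rt).as_rotvec()),2),'t',round(o['t'],2),'F',np.round(o['contact_force'],1),'w',round(float(o['gripper_width']),3))
E
python3 -m crank '[[[0,0,0],[0,0,-9.5],0],[[0,0,0],[0,0,-9.5],0],[[0,0,0],[0,0,-9.5],0],[[0,0,0],[0,0,0],0]]' 40
python3 -c "
from rel import *
go(world([-.122,0,.14]))"
```

```text
t: 0.65
eef_pos: [0.2862, 0.6111, 0.2225]
tool_rot: [-0.0, -0.029, 1.0, -0.0]
contact_force: [0.6, -0.3, -0.4]
gripper_width: 0.139
now [0.2862 0.6111 0.2225] case [-0.2449  0.5951  0.2225] shift [-0.1248 -0.5947  0.0828] shift in goal axes [-0.1229 -0.5951  0.0825] turn [-0.03 -0.03 -0.18] t 0.65 F [ 0.6 -0.3 -0.4] w 0.139
```

```bash
python3 -m crank '[[[-0.012,-0.06,0],[0,0,0],0],[[-0.012,-0.06,0],[0,0,0],0],[[-0.012,-0.06,0],[0,0,0],0],[[-0.012,-0.06,0],[0,0,0],0],[[-0.012,-0.06,0],[0,0,0],0],[[-0.012,-0.06,0],[0,0,0],0],[[-0.012,-0.06,0],[0,0,0],0],[[-0.012,-0.06,0],[0,0,0],0],[[-0.012,-0.06,0.01],[0,0,0],0],[[-0.012,-0.055,0.01],[0,0,0],0]]'
python3 -c "
from rel import *
from h import *
go(world([-.122,0,.10]));go(world([-.122,0,.10]),tilt=-10)
p,d=bot.read_camera('wrist');save(p,'w1.png')"
```

```text
t: 1.9
eef_pos: [0.4418, 0.0225, 0.2031]
tool_rot: [0.001, -0.027, 1.0, 0.0]
contact_force: [1.7, 0.5, -0.2]
gripper_width: 0.0
now [0.4418 0.0225 0.2031] case [-0.1256 -0.0018  0.2031] shift [-0.0034  0.0018  0.1031] shift in goal axes [-0.0036  0.0018  0.1031] turn [ 0.04  0.08 -0.35] t 1.9 F [ 1.7  0.5 -0.2] w 0.0
now [0.4418 0.0225 0.2031] case [-0.1256 -0.0018  0.2031] shift [-0.0034  0.0018  0.1031] shift in goal axes [0.0144 0.0018 0.1022] turn [ 0.01 -9.92 -0.35] t 1.9 F [ 1.7  0.5 -0.2] w 0.0
```

View pics/w1.png

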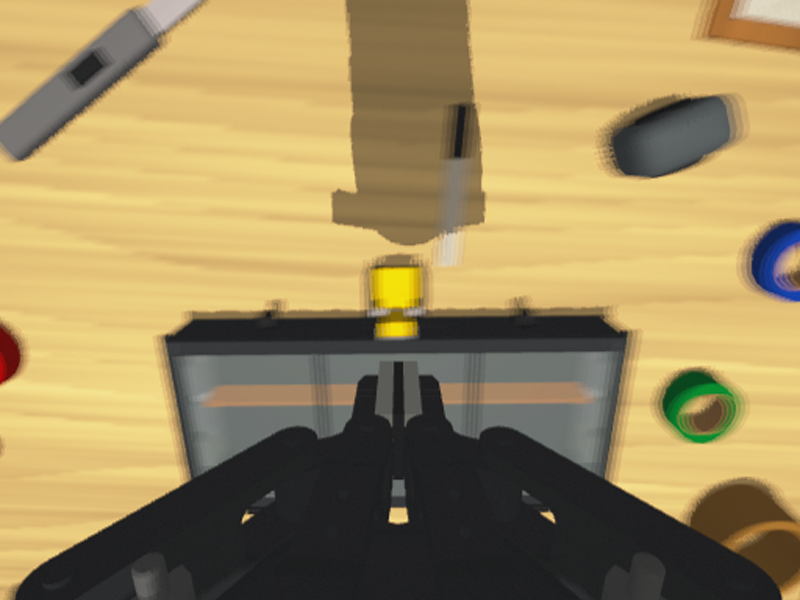

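```bash
python3 -m crank '[[[0,0.002,0],[0,-10,0],0],[[0.005,0,0.029],[0,0,0],0],[[0.005,0,0.029],[0,0,0],0],[[0.005,0,0.029],[0,0,0],0],[[0.005,0,0.029],[0,0,0],0],[[0.005,0,0.029],[0,0,0],0],[[0,0,0],[0,0,0],0]]'
python3 -c "
from rel import *
from h import *
go(world([-.124,0,.04]),tilt=-10)
p,d=bot.read_camera('wrist');save(p,'w2.png')"
```

```text
t: 2.82
eef_pos: [0.4403, 0.0264, 0.0543]
tool_rot: [0.085, -0.028, 0.996, 0.002]
contact_force: [-0.6, -0.3, 0.1]
gripper_width: 0.002
now [0.4403 0.0264 0.0543] case [-0.1269  0.0021  0.0543] shift [-0.0004 -0.0021  0.0146] shift in goal axes [-0.0003 -0.0021  0.0146] turn [-0.07 -0.25 -0.24] t 2.83 F [-0.6 -0.3  0.1] w 0.002
```

View pics/w2.png

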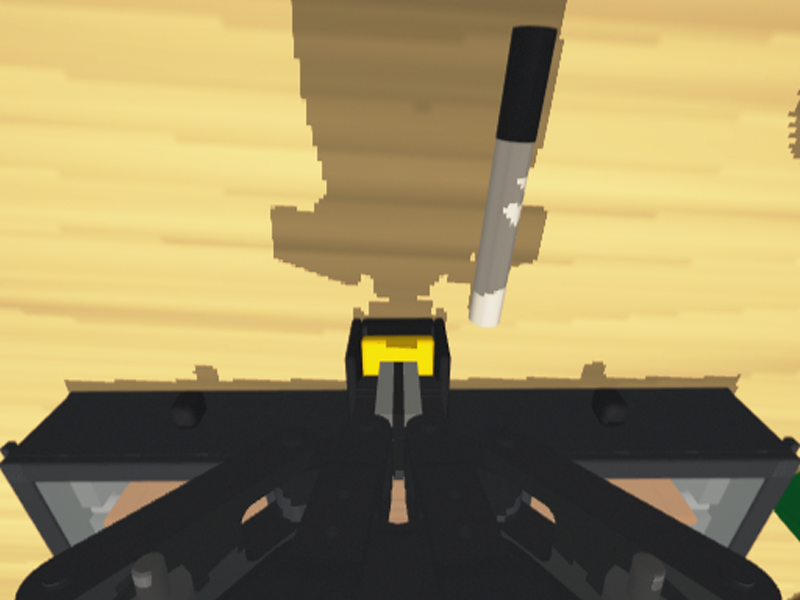

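Wrist view: the shut fingers are centred on the yellow pad at (398,365), and the marker at (487,320) is clear. Pressing now.

```bash
python3 -m crank '[[[0.001,-0.001,0.005],[0,0,0],0],[[0.001,0,0.004],[0,0,0],0],[[0.0005,0,0.003],[0,0,0],0],[[0.0003,0,0.002],[0,0,0],0],[[0,0,0],[0,0,0],0]]'
python3 -m crank '[[[0.0004,0,0.002],[0,0,0],0],[[0,0,0],[0,0,0],0]]'
python3 -c "
from rel import *
from h import *
go(world([-.124,0,.04]),tilt=-10)
p,d=bot.read_camera('scene');save(p,'s2.png',(150,100,406,292))"
```

```text
t: 3.5
eef_pos: [0.4415, 0.0256, 0.0414]
tool_rot: [0.087, -0.03, 0.996, 0.003]
contact_force: [-0.4, 0.5, 0.2]
gripper_width: 0.0
t: 3.75
eef_pos: [0.4414, 0.0256, 0.0393]
tool_rot: [0.087, -0.03, 0.996, 0.003]
contact_force: [-0.1, 0.2, -0.9]
gripper_width: 0.0
now [0.4414 0.0256 0.0393] case [-0.1257  0.0012  0.0393] shift [-0.0018 -0.0012 -0.0004] shift in goal axes [-0.0018 -0.0012 -0.0004] turn [-0.02 -0.01 -0.08] t 3.75 F [-0.1  0.2 -0.9] w 0.0
```

View pics/s2.png

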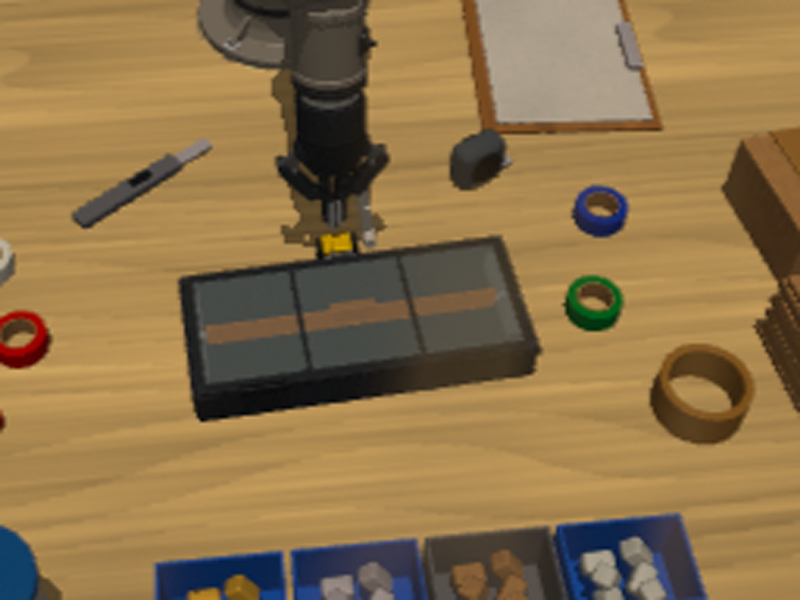

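```bash
python3 -c "
from rel import *
from h import *
p,d=bot.read_camera('wrist');save(p,'w3.png',(200,180,310,262))
W=pts(bot.calibration('wrist'),d)
for k in [(255,205),(245,205),(265,205),(250,215),(255,218),(250,225),(250,232),(255,240),(250,245)]:print(k,p[k[1],k[0]],np.round(case(W[k[1],k[0]]),4))"
```

```text
(255, 205) [149 124  79] [-0.1243  0.0018 -0.002 ]
(245, 205) [150 123  79] [-0.1252 -0.0055 -0.0005]
(265, 205) [148 122  79] [-0.1251  0.009  -0.0006]
(250, 215) [27 27 28] [-0.1211 -0.0018  0.0065]
(255, 218) [28 27 29] [-0.1197  0.0018  0.0082]
(250, 225) [126 101  10] [-0.1263 -0.0014  0.0266]
(250, 232) [98 99 93] [-0.1389 -0.0009  0.0515]
(255, 240) [31 32 33] [-0.1394  0.0018  0.0592]
(250, 245) [100 100  96] [-0.14   -0.0007  0.064 ]
```

View pics/w3.png

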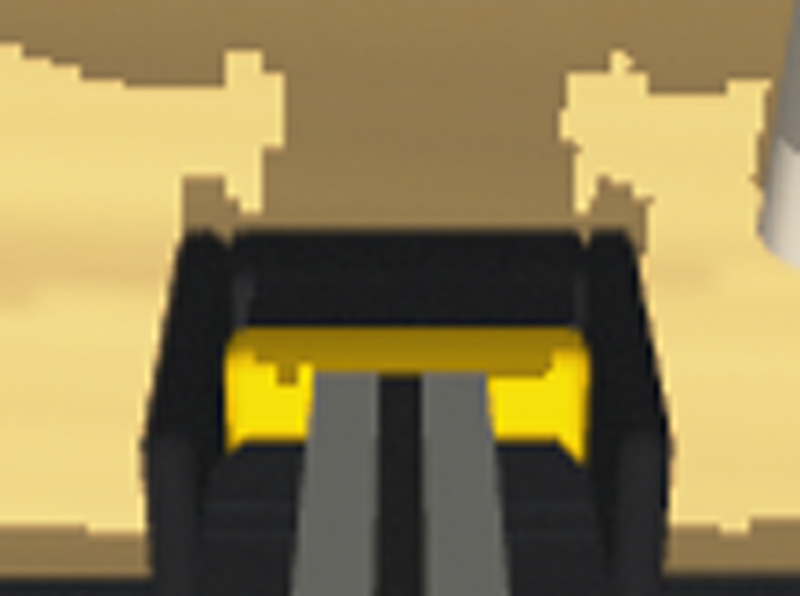

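The fingers still sit just above the pad with no reading of force, so I go on down in small steps.

```bash
for i in 1; do python3 -m crank '[[[0.0004,0,0.002],[0,0,0],0],[[0,0,0],[0,0,0],0]]'
python3 -m crank '[[[0.0004,0,0.002],[0,0,0],0],[[0,0,0],[0,0,0],0]]'; python3 -m crank '[[[0.0004,0,0.002],[0,0,0],0],[[0,0,0],[0,0,0],0]]'; done
python3 -c "
from rel import *
from h import *
go(world([-.124,0,.04]),tilt=-10)
p,d=bot.read_camera('wrist');save(p,'w4.png')
p,d=bot.read_camera('scene');save(p,'s4.png',(200,100,328,196))"
```

```text
t: 4.1
eef_pos: [0.4414, 0.0256, 0.0373]
tool_rot: [0.087, -0.03, 0.996, 0.003]
contact_force: [0.0, 0.3, -0.7]
gripper_width: 0.0
t: 4.35
eef_pos: [0.4413, 0.0255, 0.0352]
tool_rot: [0.087, -0.03, 0.996, 0.003]
contact_force: [-0.8, -0.3, 0.1]
gripper_width: -0.0
t: 4.6
eef_pos: [0.4413, 0.0256, 0.0332]
tool_rot: [0.087, -0.03, 0.996, 0.003]
contact_force: [1.0, 0.3, -1.2]
gripper_width: 0.001
now [0.4413 0.0256 0.0332] case [-0.1259  0.0013  0.0332] shift [-0.003  -0.0013 -0.0064] shift in goal axes [-0.003  -0.0013 -0.0064] turn [-0.01 -0.01 -0.08] t 4.6 F [ 1.   0.3 -1.2] w 0.001
```

View pics/w4.png

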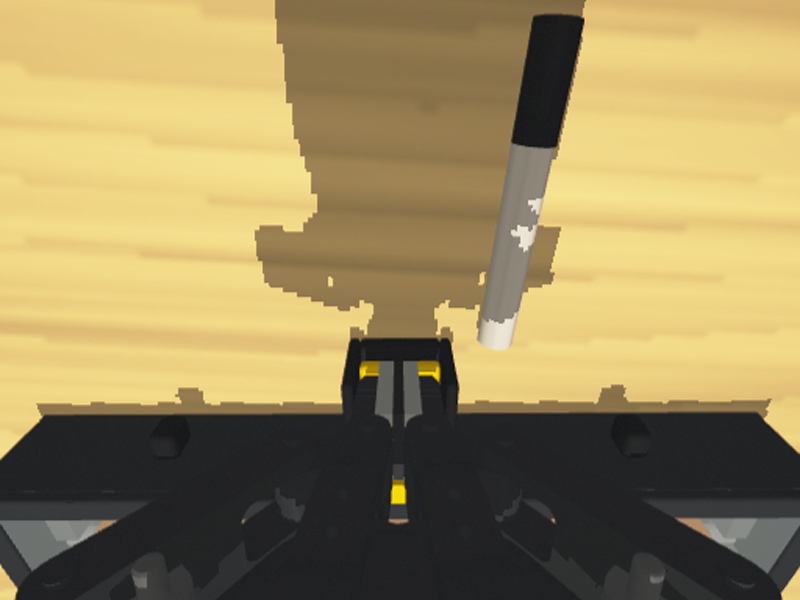

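View pics/s4.png

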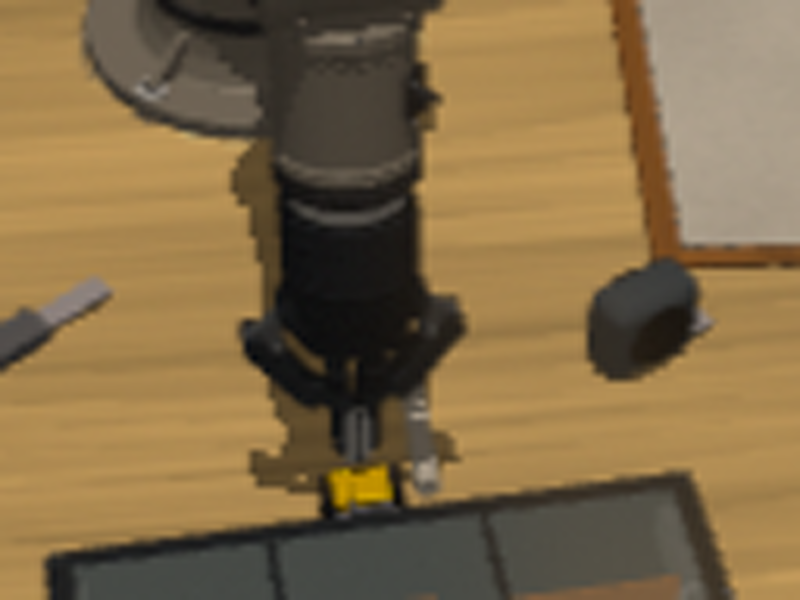

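```bash
python3 -c "
from rel import *
from h import *
P,R,o=tool()
for n in('wrist','scene'):
  c=bot.calibration(n)
  for X in ((.011,0,.014),(-.011,0,.014),(0,0,.014),(0.011,0,0),(0.011,0,-.02),(-.011,0,0)): print(n,X,np.round(proj(c,P+R@np.array(X)),1),np.round(case(P+R@np.array(X)),4))
  p,d=bot.read_camera(n);W=pts(c,d)
  if n=='wrist':
    for v in range(224,250,2): print(v,p[v,249],np.round(case(W[v,249]),4),p[v,237],np.round(case(W[v,237]),4))
  else:
    for v in range(160,184,1): print(v,p[v,258],np.round(case(W[v,258]),4))
"
```

```text
wrist (0.011, 0, 0.014) [254.2 212.3] [-0.1342  0.0012  0.0176]
wrist (-0.011, 0, 0.014) [254.1 243.4] [-0.1126  0.0012  0.0214]
wrist (0, 0, 0.014) [254.2 228.1] [-0.1234  0.0012  0.0195]
wrist (0.011, 0, 0) [254.1 221.2] [-0.1366  0.0012  0.0314]
wrist (0.011, 0, -0.02) [254.  236.8] [-0.1401  0.0012  0.0511]
wrist (-0.011, 0, 0) [254.1 254.4] [-0.115   0.0012  0.0352]
224 [28 29 29] [-0.1198 -0.0023  0.0095] [28 30 31] [-0.1198 -0.0106  0.0095]
226 [29 28 29] [-0.1179 -0.0024  0.0092] [26 26 29] [-0.1179 -0.0106  0.0092]
228 [28 28 30] [-0.1162 -0.0024  0.0091] [26 27 28] [-0.1164 -0.0107  0.0094]
230 [48 42 27] [-0.1149 -0.0024  0.0097] [47 42 26] [-0.1142 -0.0108  0.0087]
232 [98 98 94] [-0.1388 -0.0015  0.0451] [144 115  10] [-0.1264 -0.0093  0.0279]
234 [99 99 94] [-0.1387 -0.0015  0.0468] [157 125  10] [-0.1255 -0.0093  0.0288]
236 [97 98 93] [-0.139  -0.0014  0.0488] [163 129  10] [-0.1254 -0.0092  0.0307]
238 [99 99 94] [-0.1399 -0.0013  0.0518] [160 127  10] [-0.124  -0.0092  0.0307]
240 [98 98 93] [-0.1396 -0.0013  0.0531] [125 100  17] [-0.1349 -0.008   0.0469]
242 [98 9
[... 978 characters left out ...]
 [-0.1196  0.0058  0.0729]
168 [79 77 72] [-0.1191  0.0057  0.0683]
169 [80 77 73] [-0.119   0.0058  0.0631]
170 [80 77 72] [-0.1186  0.0057  0.0584]
171 [80 78 73] [-0.1186  0.0058  0.053 ]
172 [76 71 64] [-0.1177  0.0057  0.0487]
173 [70 62 49] [-0.1159  0.0054  0.0454]
174 [84 65 31] [-0.1504  0.0117  0.0002]
175 [130  98   0] [-0.1194  0.0061  0.0306]
176 [188 143   0] [-0.1157  0.0055  0.0294]
177 [191 145   0] [-0.0902  0.0009  0.0539]
178 [192 145   0] [-0.0827 -0.0005  0.0573]
179 [202 160   0] [-0.0818 -0.0006  0.0531]
180 [101  80   4] [-0.0818 -0.0005  0.0477]
181 [80 74 69] [-0.0752 -0.0017  0.0502]
182 [39 38 38] [-0.07   -0.0026  0.0512]
183 [31 31 31] [-0.0648 -0.0035  0.052 ]
```

Depth from both cameras puts the real fingertips at z≈0.045, about 25 mm higher than the TCP reading implies. I'll trust the cameras and the force, and go down in small steps.

```bash
python3 -m crank '[[[0.0009,0,0.005],[0,0,0],0],[[0.0009,0,0.005],[0,0,0],0],[[0,0,0],[0,0,0],0]]'
python3 -m crank '[[[0.0004,0,0.002],[0,0,0],0],[[0,0,0],[0,0,0],0]]'; python3 -m crank '[[[0.0004,0,0.002],[0,0,0],0],[[0,0,0],[0,0,0],0]]'; 
python3 -c "
from rel import *
from h import *
go(world([-.124,0,.04]),tilt=-10)
p,d=bot.read_camera('wrist');save(p,'w5.png')"
```

```text
t: 5.18
eef_pos: [0.4411, 0.0255, 0.0227]
tool_rot: [0.087, -0.03, 0.996, 0.003]
contact_force: [1.2, 0.2, 0.3]
gripper_width: -0.003
t: 5.42
eef_pos: [0.4411, 0.0255, 0.021]
tool_rot: [0.087, -0.03, 0.996, 0.003]
contact_force: [-0.5, -0.6, 0.5]
gripper_width: -0.002
t: 5.68
eef_pos: [0.4411, 0.0255, 0.019]
tool_rot: [0.087, -0.03, 0.996, 0.003]
contact_force: [-0.9, -0.9, 2.0]
gripper_width: 0.001
now [0.4411 0.0255 0.019 ] case [-0.126   0.0012  0.019 ] shift [-0.0057 -0.0012 -0.0203] shift in goal axes [-0.0057 -0.0012 -0.0203] turn [-0.02 -0.01 -0.09] t 5.67 F [-0.9 -0.9  2. ] w 0.001
```

View pics/w5.png

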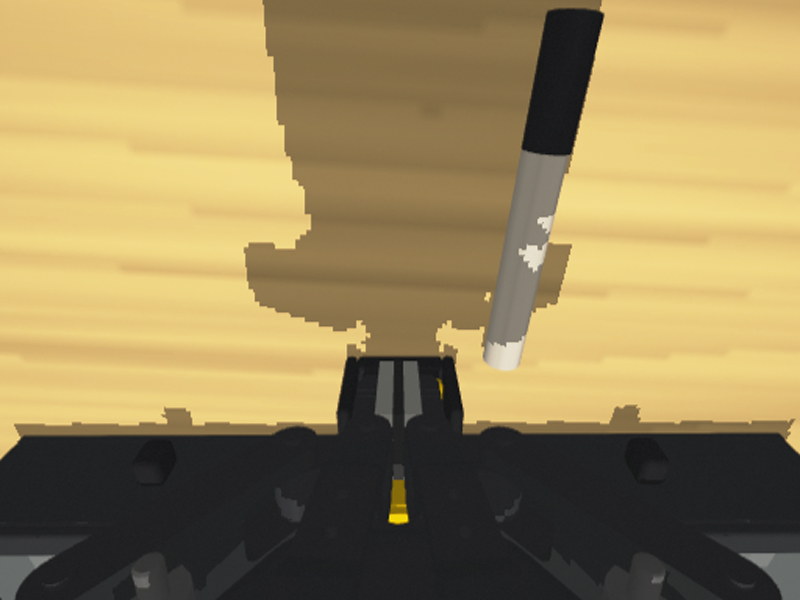

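```bash
python3 -m crank '[[[0.0004,0,0.002],[0,0,0],0],[[0,0,0],[0,0,0],0]]'; python3 -m crank '[[[0.0004,0,0.002],[0,0,0],0],[[0,0,0],[0,0,0],0]]';python3 -m crank '[[[0.0002,0,0.001],[0,0,0],0],[[0,0,0],[0,0,0],0]]'; 
python3 -c "
from rel import *
from h import *
go(world([-.124,0,.04]),tilt=-10)
p,d=bot.read_camera('scene');save(p,'s5.png',(150,100,406,292))"
```

```text
t: 5.98
eef_pos: [0.4412, 0.0255, 0.0169]
tool_rot: [0.087, -0.03, 0.996, 0.003]
contact_force: [-1.3, 0.1, 0.2]
gripper_width: -0.003
t: 6.22
eef_pos: [0.4413, 0.0256, 0.015]
tool_rot: [0.087, -0.03, 0.996, 0.003]
contact_force: [-1.8, 0.2, 4.1]
gripper_width: -0.003
t: 6.48
eef_pos: [0.4415, 0.0256, 0.0141]
tool_rot: [0.087, -0.03, 0.996, 0.003]
contact_force: [-1.2, -0.2, 3.4]
gripper_width: 0.003
now [0.4415 0.0256 0.0141] case [-0.1257  0.0013  0.0141] shift [-0.0062 -0.0013 -0.0252] shift in goal axes [-0.0062 -0.0013 -0.0252] turn [-0.01  0.04 -0.09] t 6.47 F [-1.2 -0.2  3.4] w 0.003
```

View pics/s5.png

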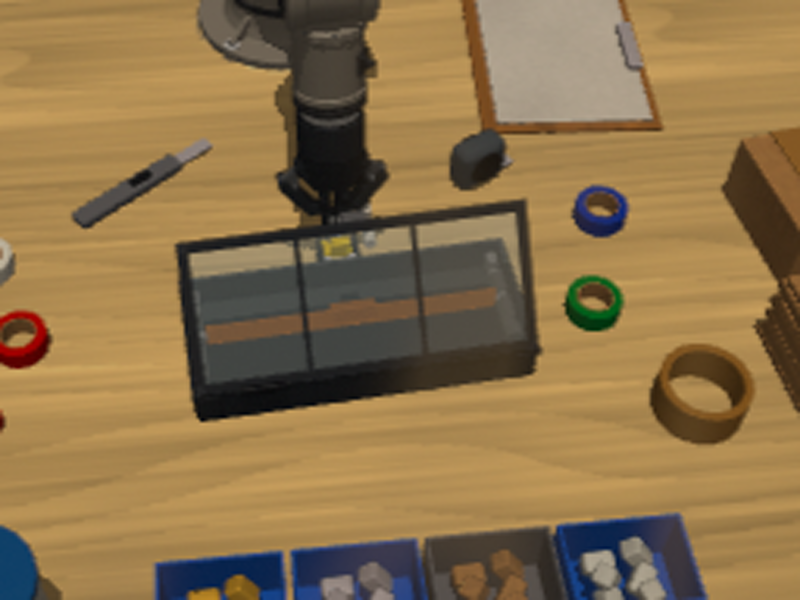

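The lid is rising. I retract along the tool axis.

```bash
python3 -m crank '[[[0,0,-0.015],[0,0,0],0],[[0,0,-0.02],[0,0,0],0],[[0,0,-0.03],[0,0,0],0],[[0,0,-0.03],[0,0,0],0],[[0,0,-0.03],[0,0,0],0],[[0,0,-0.03],[0,0,0],0],[[0,0,-0.03],[0,0,0],0],[[0,0,0],[0,0,0],0],[[0,0,0],[0,0,0],0]]'; 
python3 -c "
from rel import *
from h import *
go(world([-.124,0,.2]),tilt=-10)
p,d=bot.read_camera('scene');save(p,'s6.png',(150,100,406,292))
p,d=bot.read_camera('wrist');save(p,'w6.png')"
```

```text
t: 7.65
eef_pos: [0.4086, 0.0236, 0.1955]
tool_rot: [0.087, -0.03, 0.996, 0.003]
contact_force: [0.0, -0.8, -0.7]
gripper_width: 0.002
now [0.4086 0.0236 0.1955] case [-0.1586  0.0013  0.1955] shift [-0.0349 -0.0013  0.0015] shift in goal axes [-0.0349 -0.0013  0.0016] turn [-0.02 -0.05 -0.07] t 7.65 F [ 0.  -0.8 -0.7] w 0.002
```

View pics/s6.png

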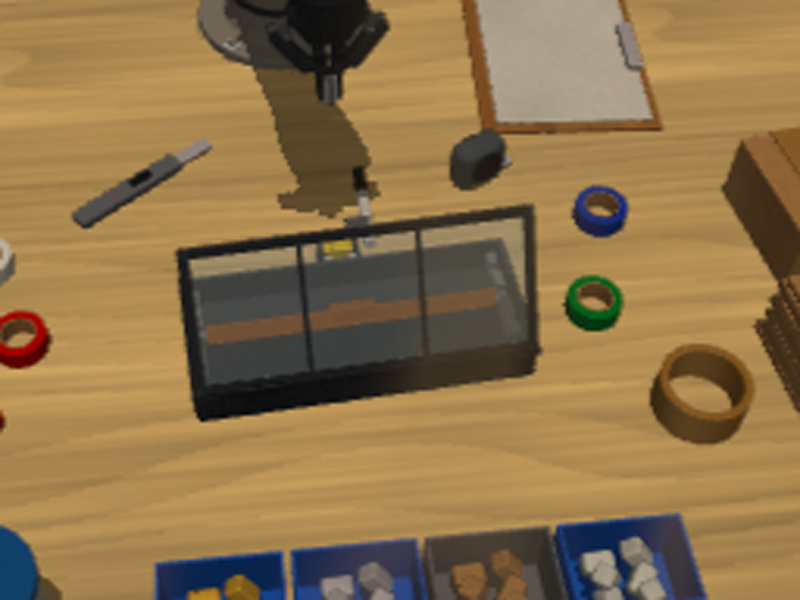

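View pics/w6.png

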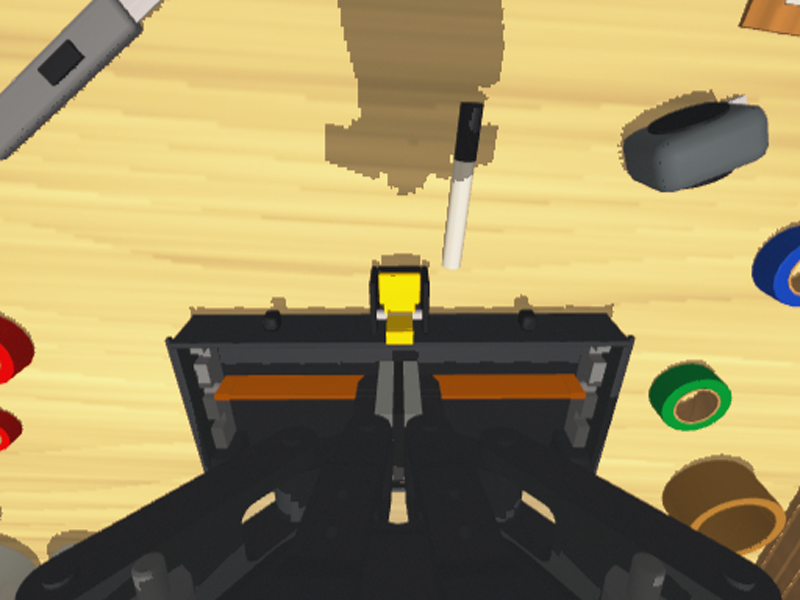

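The lid stands popped up: in the wrist view the orange divider and the grey rails are in plain view. Next I push the lid edge back, beside the catch tongue.

```bash
python3 -m crank '[[[0.005,-0.04,0.03],[0,0,0],0],[[-0.0295,0,0.0052],[0,0,0],0],[[-0.0295,0,0.0052],[0,0,0],0],[[-0.0295,0,0.0052],[0,0,0],0],[[-0.0295,0,0.0052],[0,0,0],0],[[-0.02,0,0.0035],[0,0,0],0],[[-0.02,0,0.0035],[0,0,0],0],[[0,0,0],[0,0,0],0]]'; 
python3 -c "
from rel import *
from h import *
go(world([.09,-.04,.16]),tilt=-10)
p,d=bot.read_camera('scene');save(p,'s7.png',(150,100,406,292))"
```

```text
t: 8.75
eef_pos: [0.5723, -0.0068, 0.1645]
tool_rot: [0.086, -0.03, 0.996, 0.002]
contact_force: [-0.6, -0.2, 0.0]
gripper_width: -0.003
now [ 0.5723 -0.0068  0.1645] case [ 0.0029 -0.039   0.1645] shift [-0.085  -0.0009  0.0194] shift in goal axes [-0.085  -0.001   0.0195] turn [-0.07 -0.1  -0.07] t 8.75 F [-0.6 -0.2  0. ] w -0.003
```

View pics/s7.png

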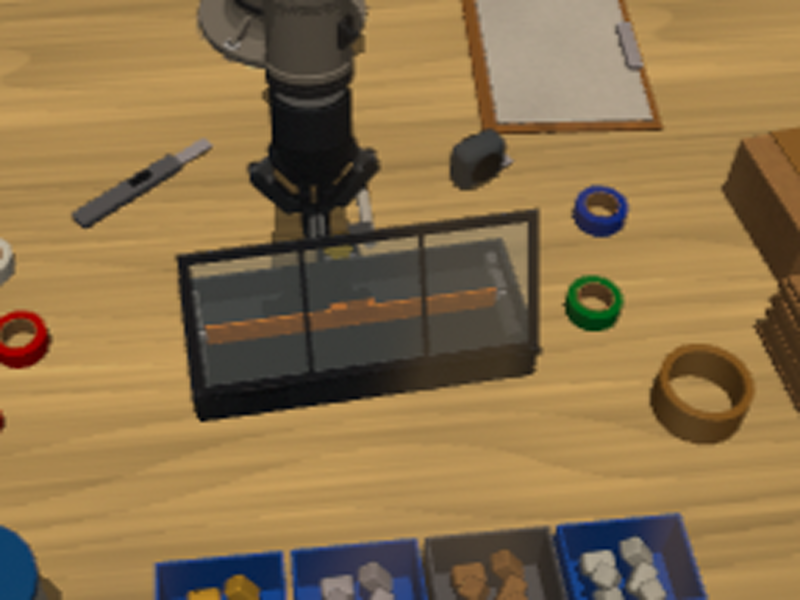

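```bash
python3 -m crank '[[[-0.0148,0,0.0026],[0,0,0],0],[[-0.0148,0,0.0026],[0,0,0],0],[[-0.0148,0,0.0026],[0,0,0],0],[[-0.0148,0,0.0026],[0,0,0],0],[[0,0,0],[0,0,0],0]]'; 
python3 -c "
from rel import *
from h import *
go(world([.09,-.04,.16]),tilt=-10)
p,d=bot.read_camera('scene');save(p,'s8.png',(150,100,406,292))"
```

```text
t: 9.43
eef_pos: [0.6333, -0.003, 0.1658]
tool_rot: [0.088, -0.03, 0.996, 0.002]
contact_force: [0.3, -0.4, -0.4]
gripper_width: -0.001
now [ 0.6333 -0.003   0.1658] case [ 0.064  -0.039   0.1658] shift [-0.0246 -0.001   0.0103] shift in goal axes [-0.0246 -0.001   0.0103] turn [-0.03  0.05 -0.07] t 9.43 F [ 0.3 -0.4 -0.4] w -0.001
```

View pics/s8.png

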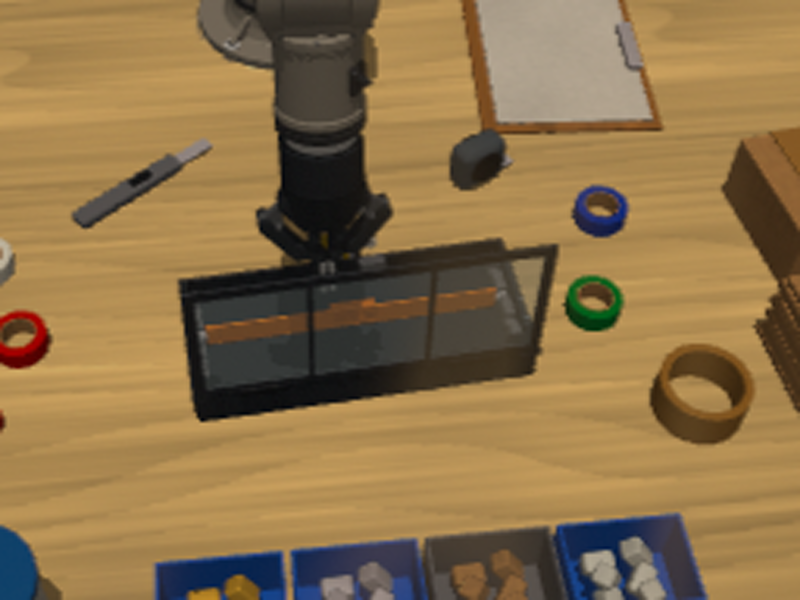

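```bash
python3 -m crank '[[[-0.0148,0,0.003],[0,0,0],0],[[-0.008,0,0.002],[0,0,0],0],[[0,0,0],[0,0,0],0],[[0,0,0],[0,0,0],0],[[0,0,0],[0,0,0],0]]'; 
python3 -c "
from rel import *
from h import *
go(world([.09,-.04,.16]),tilt=-10)
p,d=bot.read_camera('scene');save(p,'s9.png',(150,100,406,292))
c=bot.calibration('scene');W=pts(c,d)
for u,v in [(500/3.125+150,300/3.125+100)]: pass
V=(W-C)@RC
m=(V[...,2]>.19)&(V[...,2]<.23)&(abs(V[...,1])<.18)&(abs(V[...,1])>.1)&(V[...,0]>-.1)&(V[...,0]<.15)
print(m.sum(),np.median(V[m],0) if m.any() else '')
for z in (.07,.1,.13,.16,.19,.21):
  m=(abs(V[...,2]-z)<.008)&(abs(V[...,1])<.185)&(abs(V[...,1])>.16)&(V[...,0]>.0)&(V[...,0]<.2); print(z,m.sum(),np.round(np.median(V[m],0),3))
"
```

```text
t: 10.1
eef_pos: [0.6551, -0.0017, 0.165]
tool_rot: [0.087, -0.03, 0.996, 0.003]
contact_force: [0.5, -0.1, -0.4]
gripper_width: 0.006
now [ 0.6551 -0.0017  0.165 ] case [ 0.0858 -0.039   0.165 ] shift [-0.0032 -0.001   0.0057] shift in goal axes [-0.0032 -0.001   0.0056] turn [-0.01  0.01 -0.09] t 10.1 F [ 0.5 -0.1 -0.4] w 0.006
186 [ 0.10423753 -0.10034212  0.20059577]
0.07 26 [0.089 0.162 0.07 ]
0.1 32 [0.092 0.    0.099]
0.13 32 [0.096 0.165 0.131]
0.16 37 [0.099 0.16  0.16 ]
0.19 37 [0.103 0.164 0.19 ]
0.21 20 [0.104 0.163 0.204]
```

View pics/s9.png

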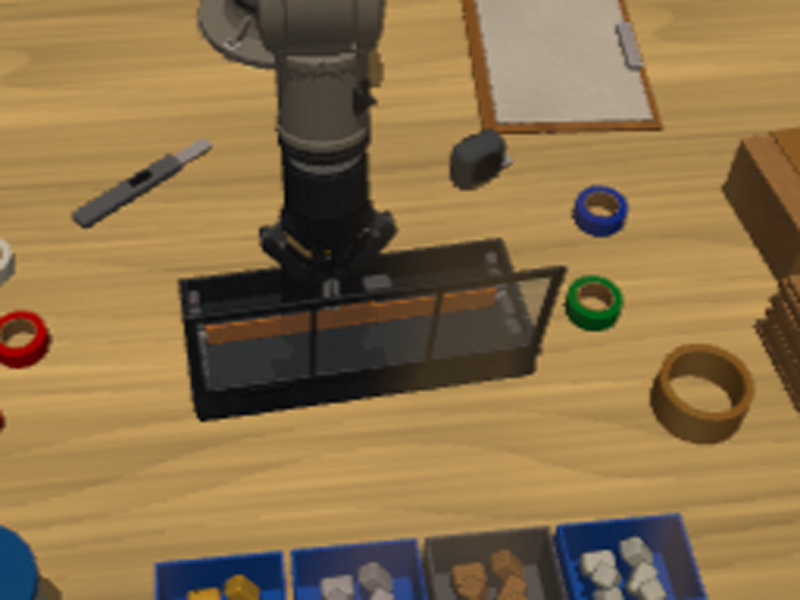

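Scene depth gives the lid a slope of 0.112 past upright, so it stands at about 1.68 rad (needs more than 1.5). I back off, undo the tilt, and look at the divider from above.

```bash
python3 -m crank '[[[0.0295,0,-0.0052],[0,0,0],0],[[0.04,0.02,-0.03],[0,0,0],0],[[0.03,0.02,-0.04],[0,5,0],0.03],[[0.03,0,-0.04],[0,5,0],0.03],[[0,0,0],[0,0,0],0.03],[[0,0,0],[0,0,0],0.03]]'; 
python3 -c "
from rel import *
from h import *
go(world([-.016,0,.16]));go(world([-.016,0,.16]),yaw=90);go(world([-.016,0,.16]),yaw=-90)
print(bot.get_obs()['q'])
p,d=bot.read_camera('wrist');save(p,'w10.png')
p,d=bot.read_camera('top');save(p,'t10.png',(150,100,406,292))"
```

```text
t: 10.9
eef_pos: [0.5086, 0.0296, 0.2585]
tool_rot: [0.0, -0.03, 1.0, 0.0]
contact_force: [0.5, 0.5, -0.1]
gripper_width: 0.354
now [0.5086 0.0296 0.2585] case [-0.0584  0.0011  0.2585] shift [-0.0423 -0.0011  0.0986] shift in goal axes [-0.0424 -0.0011  0.0985] turn [ 0.01  0.04 -0.09] t 10.9 F [ 0.5  0.5 -0.1] w 0.354
now [0.5086 0.0296 0.2585] case [-0.0584  0.0011  0.2585] shift [-0.0423 -0.0011  0.0986] shift in goal axes [-0.0011  0.0424  0.0985] turn [4.000e-02 2.000e-02 8.991e+01] t 10.9 F [ 0.5  0.5 -0.1] w 0.354
now [0.5086 0.0296 0.2585] case [-0.0584  0.0011  0.2585] shift [-0.0423 -0.0011  0.0986] shift in goal axes [ 0.0011 -0.0424  0.0985] turn [-2.000e-02  4.000e-02 -9.009e+01] t 10.9 F [ 0.5  0.5 -0.1] w 0.354
[-0.51934352  0.16659597  0.38580671  1.92422706 -0.07165486  1.06316529
  1.52681151]
```

View pics/w10.png

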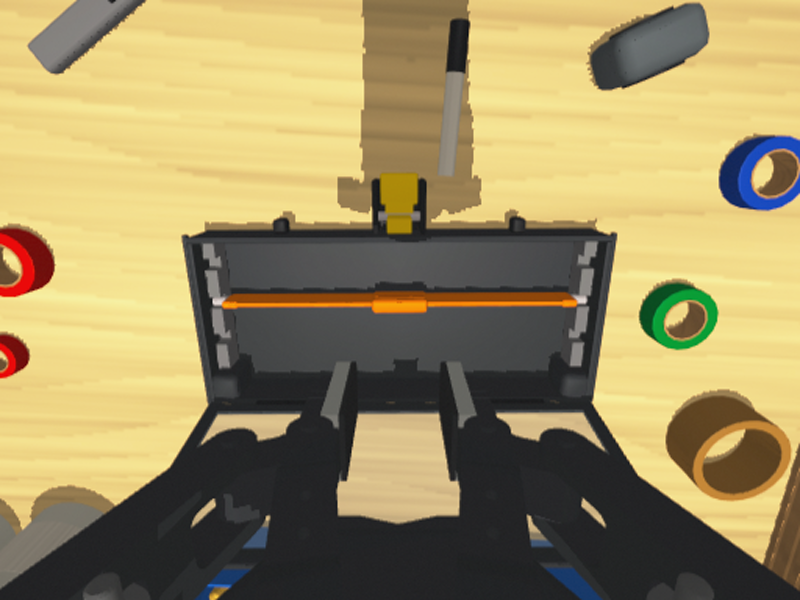

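View pics/t10.png

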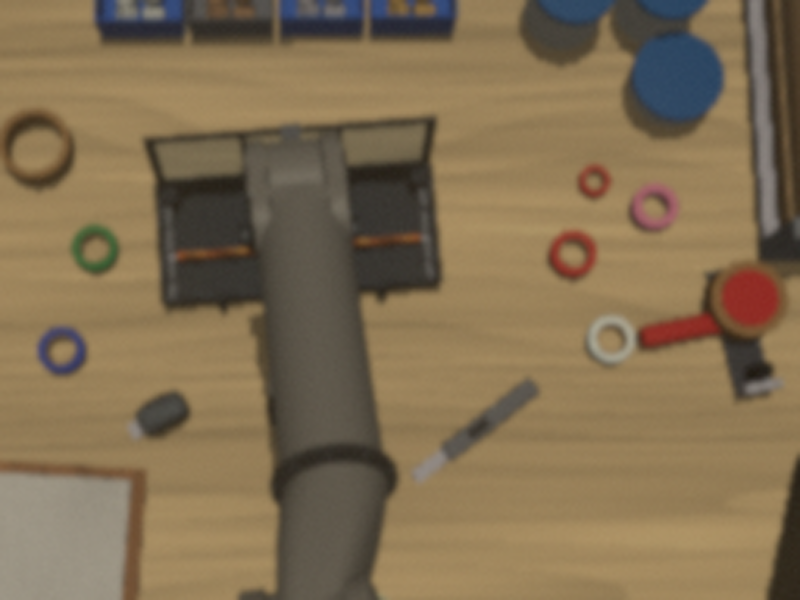

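```bash
python3 -c "
from rel import *
from h import *
P,R,o=tool()
c=bot.calibration('wrist');p,d=bot.read_camera('wrist');W=pts(c,d)
h=cv2.cvtColor(p,cv2.COLOR_RGB2HSV);m=cv2.inRange(h,np.array((8,200,150)),np.array((22,255,255)))>0
V=(W-C)@RC
m&=(V[...,2]<.06)&(abs(V[...,1])<.17)&(V[...,0]<.05)
g=m&(V[...,2]>.038)
print('grip top',g.sum(),np.round(np.percentile(V[g],[2,50,98],axis=0),4))
print('all orange',np.round(np.percentile(V[m],[1,50,99],axis=0),4))
T=(W-P)@R
for u in (217,219,221,287,290,293):
  for v in (233,236,242,250,262,275,290): print((u,v),p[v,u],np.round(T[v,u],4))
"
```

```text
grip top 302 [[-0.0186 -0.0208  0.0386]
 [-0.0132  0.0028  0.0418]
 [-0.0068  0.0251  0.0439]]
all orange [[-0.0192 -0.1542  0.0029]
 [-0.0126  0.0028  0.0358]
 [-0.      0.159   0.0435]]
(217, 233) [102 104  98] [ 0.0103 -0.0199 -0.0146]
(217, 236) [102 103  98] [ 0.0106 -0.0194 -0.0187]
(217, 242) [102 102  97] [ 0.0101 -0.0187 -0.0242]
(217, 250) [102 102  98] [ 0.0104 -0.0176 -0.0329]
(217, 262) [53 54 52] [ 0.0105 -0.0162 -0.0435]
(217, 275) [38 39 39] [ 0.0055 -0.0161 -0.0458]
(217, 290) [35 35 37] [-0.0019 -0.0163 -0.0463]
(219, 233) [101 102  97] [ 0.0105 -0.0188 -0.0149]
(219, 236) [102 102  97] [ 0.0103 -0.0184 -0.0181]
(219, 242) [102 102  97] [ 0.0103 -0.0176 -0.0247]
(219, 250) [102 102  97] [ 0.0103 -0.0166 -0.0327]
(219, 262) [32 32 32] [ 0.0099 -0.0154 -0.0426]
(219, 275) [38 38 39] [ 0.0051 -0.0153 -0.0453]
(219, 290) [37 37 39] [-0.0022 -0.0155 -0.046 ]
(221, 233) [102 102  98] [ 0.0106 -0.0177 -0.0151]
(221, 236) [102 103  98] [ 0.0107 -0.0173 -0.0188]
(221, 242) [101 102  97] [ 0.0104 -0.0166 -0.0249]
(221, 250) [33 33 32] [ 0.0103 -0.0157 -0.0327]
(221, 262) [31 
[... 457 characters left out ...]
]
(290, 233) [102 103  97] [ 0.0106  0.0192 -0.0151]
(290, 236) [102 102  97] [ 0.0101  0.019  -0.0175]
(290, 242) [103 103  98] [ 0.0109  0.0179 -0.0258]
(290, 250) [100 100  96] [ 0.0108  0.017  -0.0335]
(290, 262) [31 32 32] [ 0.0106  0.0158 -0.0436]
(290, 275) [37 38 39] [ 0.0049  0.0159 -0.0449]
(290, 290) [38 39 39] [-0.0027  0.0161 -0.0451]
(293, 233) [102 102  97] [ 0.0105  0.0209 -0.0149]
(293, 236) [102 102  98] [ 0.0105  0.0204 -0.0183]
(293, 242) [102 102  98] [ 0.0106  0.0195 -0.0252]
(293, 250) [102 102  97] [ 0.0105  0.0185 -0.033 ]
(293, 262) [100 101  96] [ 0.0108  0.0171 -0.044 ]
(293, 275) [34 36 38] [ 0.0062  0.0169 -0.0469]
(293, 290) [34 35 36] [-0.0002  0.0169 -0.0485]
```

The wrist view shows the divider grip at (400,306). The fingertips, measured in the tool frame, lie about 12–14 mm behind the reported TCP, which I'll use from here. The grip centre also shifts my case centre by (+3, +2) mm.

```bash
sed -i 's/^C=.*/C=np.array([.570,.0342,0]);Y=np.radians(3.5)/' rel.py
python3 -m crank '[[[-0.01,0,0.005],[0,0,10],0.03],[[0,0,0.005],[0,0,10],0.03],[[0,0,0.005],[0,0,10],0.03],[[0,0,0.005],[0,0,10],0.03],[[0,0,0.005],[0,0,10],0.03],[[0,0,0.005],[0,0,10],0.03],[[0,0,0.005],[0,0,10],0.03],[[0,0,0.005],[0,0,10],0.03],[[0,0,0.005],[0,0,10],0.03],[[0,0,0],[0,0,0],0.03]]'; 
python3 -c "
from rel import *
from h import *
go(world([-.016,0,.1]),yaw=90)
print(bot.get_obs()['q'])
p,d=bot.read_camera('wrist');save(p,'w11.png')
c=bot.calibration('wrist');W=pts(c,d);V=(W-C)@RC
h=cv2.cvtColor(p,cv2.COLOR_RGB2HSV);m=cv2.inRange(h,np.array((8,200,100)),np.array((22,255,255)))>0
m&=(V[...,2]<.06)&(V[...,2]>.03)&(abs(V[...,1])<.17)&(V[...,0]<.05)&(V[...,0]>-.05)
g=V[m]; print(m.sum(),np.polyfit(g[:,1],g[:,0],1),np.percentile(g[g[:,2]>.039],[2,50,98],axis=0))
"
```

```text
t: 12.3
eef_pos: [0.5181, 0.03, 0.2128]
tool_rot: [-0.0, 0.685, 0.728, -0.001]
contact_force: [0.6, 1.1, 0.0]
gripper_width: 0.355
now [0.5181 0.03   0.2128] case [-0.0521 -0.0011  0.2128] shift [0.0012 0.0363 0.1127] shift in goal axes [0.0011 0.0361 0.1128] turn [-0.11  0.06 -0.01] t 12.3 F [0.6 1.1 0. ] w 0.355
[-0.69394437  0.25885817  0.61628186  1.96677722 -0.1788569   0.97155042
  0.06927828]
1230 [-0.003821  -0.0153805] [[-0.02076294 -0.02231817  0.03937677]
 [-0.01508018  0.00249069  0.04247708]
 [-0.00896491  0.02475586  0.04408767]]
```

View pics/w11.png

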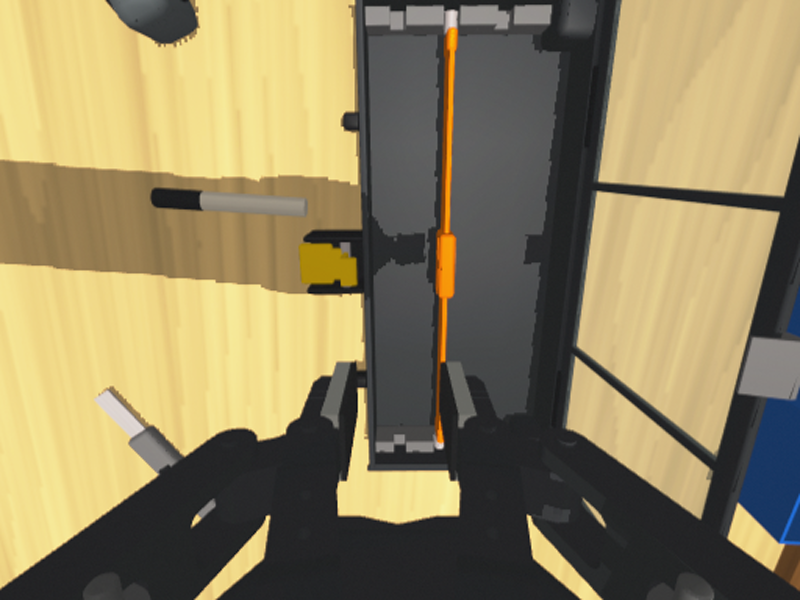

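```bash
python3 -m crank '[[[0.002,0.037,0],[0,0,0],0.03],[[0,0,0.05],[0,0,0],0.03],[[0,0,0.05],[0,0,0],0.03],[[0,0,0.05],[0,0,0],0.03],[[0,0,0.03],[0,0,0],0.03],[[0,0,0],[0,0,0],0.03],[[0,0,0],[0,0,0],0.03]]'; 
python3 -c "
from rel import *
from h import *
go(world([-.015,0.001,.006]),yaw=90)
p,d=bot.read_camera('wrist');save(p,'w12.png')
P,R,o=tool();T=(pts(bot.calibration('wrist'),d)-P)@R
m=(T[...,2]<.0)&(abs(T[...,0])<.08)&(abs(T[...,1])<.12)
for z in (-.02,-.04,-.06,-.08,-.1):
  k=m&(abs(T[...,2]-z)<.008); print(z,k.sum(), np.round(np.percentile(T[k][:,1],[0,2,98,100]),3) if k.any() else '')
"
```

```text
t: 13.22
eef_pos: [0.5564, 0.0342, 0.035]
tool_rot: [0.0, 0.685, 0.728, 0.001]
contact_force: [0.4, -0.6, 0.1]
gripper_width: 0.349
now [0.5564 0.0342 0.035 ] case [-0.0136  0.0008  0.035 ] shift [ 0.0002 -0.0015  0.029 ] shift in goal axes [ 0.0002 -0.0014  0.029 ] turn [ 0.09 -0.01 -0.02] t 13.22 F [ 0.4 -0.6  0.1] w 0.349
-0.02 7428 [-0.081 -0.079  0.094  0.095]
-0.04 9615 [-0.028 -0.019  0.097  0.098]
-0.06 11034 [-0.05  -0.046  0.099  0.1  ]
-0.08 11627 [-0.06  -0.055  0.056  0.06 ]
-0.1 10581 [-0.064 -0.06   0.062  0.066]
```

View pics/w12.png

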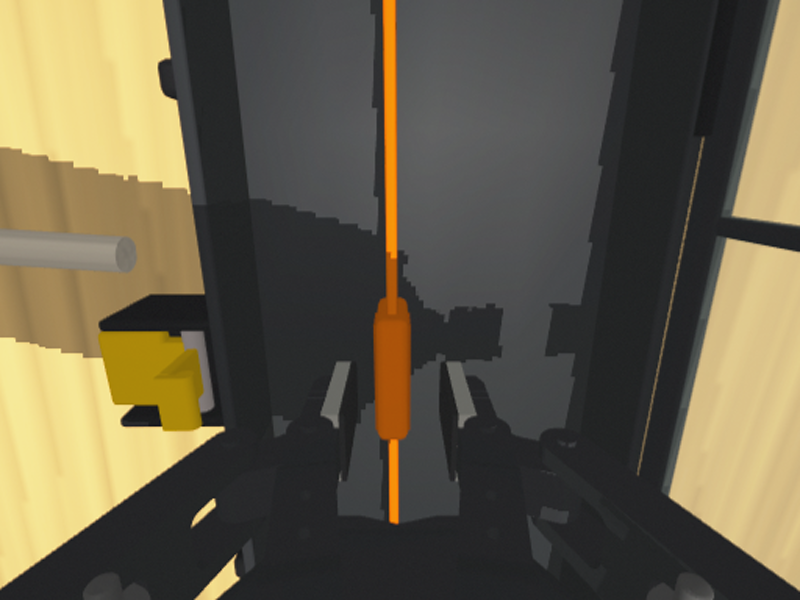

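The tab sits between the pads at (392,370), about 1.5 mm off centre. I correct that, descend and grip.

```bash
python3 -m crank '[[[0,-0.0015,0.01],[0,0,0],0.03],[[0,0,0.01],[0,0,0],0.03],[[0,0,0.009],[0,0,0],0.03],[[0,0,0],[0,0,0],0.03],[[0,0,0],[0,0,0],0.0],[[0,0,0],[0,0,0],0.0],[[0,0,0],[0,0,0],0],[[0,0,0],[0,0,0],0]]' 60; 
python3 -c "
from rel import *
from h import *
go(world([-.015,0.001,.006]),yaw=90)
p,d=bot.read_camera('wrist');save(p,'w13.png')
"
```

```text
t: 14.28
eef_pos: [0.5541, 0.0342, 0.0051]
tool_rot: [0.0, 0.686, 0.728, 0.0]
contact_force: [0.2, -1.3, -0.2]
gripper_width: 0.132
now [0.5541 0.0342 0.0051] case [-0.0159  0.001   0.0051] shift [ 0.      0.0009 -0.0009] shift in goal axes [ 0.      0.0009 -0.0009] turn [ 0.02  0.01 -0.08] t 14.28 F [ 0.2 -1.3 -0.2] w 0.132
```

View pics/w13.png

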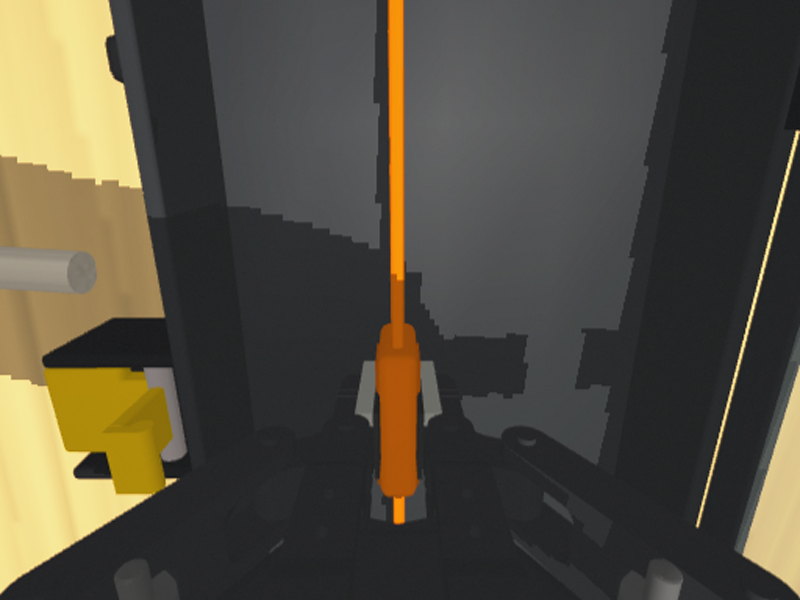

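Gripped, at 11–12 mm opening. Now lift 15 mm and shift 36 mm along tool y, watching for slip.

```bash
python3 -m crank '[[[0,0,-0.005],[0,0,0],0],[[0,0,-0.005],[0,0,0],0],[[0,0,-0.005],[0,0,0],0],[[0,0,0],[0,0,0],0]]' 80; 
python3 -c "
from rel import *
from h import *
go(world([.020,0.001,.02]),yaw=90)
p,d=bot.read_camera('wrist');save(p,'w14.png')
"
```

```text
t: 14.82
eef_pos: [0.5542, 0.0342, 0.0204]
tool_rot: [0.0, 0.686, 0.728, 0.0]
contact_force: [0.7, -0.9, -2.2]
gripper_width: 0.126
now [0.5542 0.0342 0.0204] case [-0.0158  0.001   0.0204] shift [0.0001 0.0358 0.0005] shift in goal axes [0.     0.0358 0.0004] turn [ 0.05 -0.   -0.09] t 14.82 F [ 0.7 -0.9 -2.2] w 0.126
```

View pics/w14.png

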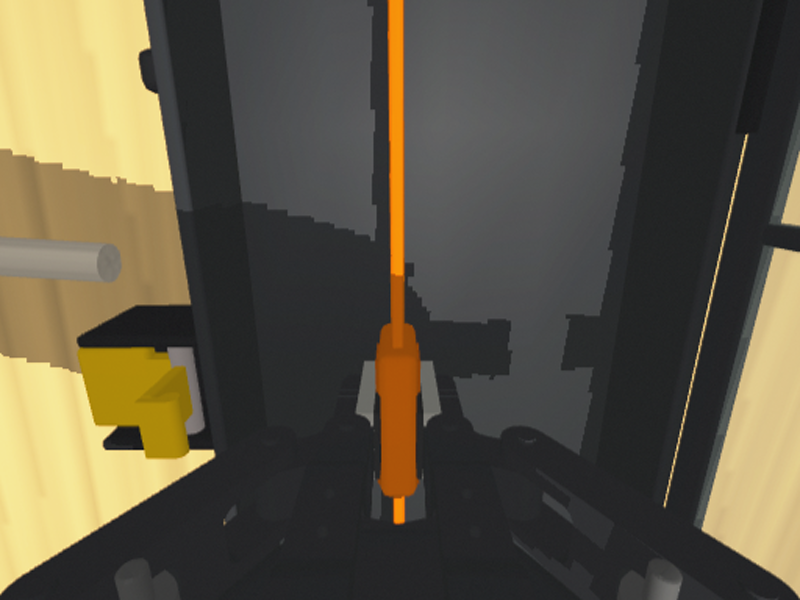

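The divider rose with the grip: the tab is in the same place in the image and carries 2 N of weight. Now the shift.

```bash
python3 -m crank '[[[0,0.012,0],[0,0,0],0],[[0,0.012,0],[0,0,0],0],[[0,0.012,0],[0,0,0],0],[[0,0,0],[0,0,0],0],[[0,0,0],[0,0,0],0]]'; 
python3 -c "
from rel import *
from h import *
go(world([.020,0.001,.006]),yaw=90)
p,d=bot.read_camera('wrist');save(p,'w15.png')
"
```

```text
t: 15.5
eef_pos: [0.5899, 0.0365, 0.0198]
tool_rot: [0.0, 0.686, 0.728, 0.0]
contact_force: [0.6, -1.5, -1.0]
gripper_width: 0.124
now [0.5899 0.0365 0.0198] case [0.02   0.0011 0.0198] shift [-0.0001 -0.      0.0138] shift in goal axes [-0.0001 -0.      0.0138] turn [ 0.01 -0.   -0.08] t 15.5 F [ 0.6 -1.5 -1. ] w 0.124
```

View pics/w15.png

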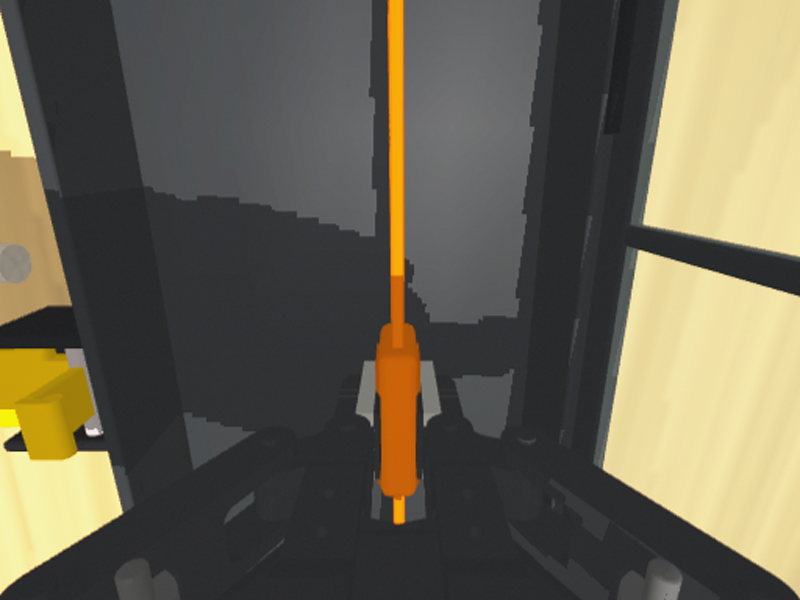

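Moved 35.9 mm and the grip still holds. Lower, then open.

```bash
python3 -m crank '[[[0,0,0.005],[0,0,0],0],[[0,0,0.005],[0,0,0],0],[[0,0,0.005],[0,0,0],0],[[0,0,0],[0,0,0],0],[[0,0,0],[0,0,0],0]]';
python3 -m crank '[[[0,0,0],[0,0,0],0.03],[[0,0,0],[0,0,0],0.03],[[0,0,0],[0,0,0],0.03],[[0,0,0],[0,0,0],0.03]]';
python3 -m crank '[[[0,0,-0.03],[0,0,0],0.03],[[0,0,-0.03],[0,0,0],0.03],[[0,0,-0.05],[0,0,0],0.03],[[0,0,-0.05],[0,0,0],0.03],[[0,0,-0.05],[0,0,0],0.03],[[0,0,0],[0,0,0],0.03]]'
python3 -c "
from rel import *
from h import *
go(world([.020,0.001,.006]),yaw=90)
p,d=bot.read_camera('wrist');save(p,'w16.png')
c=bot.calibration('wrist');W=pts(c,d);V=(W-C)@RC
h=cv2.cvtColor(p,cv2.COLOR_RGB2HSV);m=cv2.inRange(h,np.array((8,200,100)),np.array((22,255,255)))>0
m&=(V[...,2]<.08)&(V[...,2]>.03)&(abs(V[...,1])<.17)&(abs(V[...,0])<.07)
g=V[m];print(np.polyfit(g[:,1],g[:,0],1));g=g[abs(g[:,1])<.02]; print(np.percentile(g,[2,50,98],axis=0))
p,d=bot.read_camera('scene');save(p,'s16.png',(150,100,406,292))
"
```

```text
t: 16.18
eef_pos: [0.5903, 0.0365, 0.0051]
tool_rot: [0.0, 0.686, 0.728, 0.0]
contact_force: [0.6, 0.5, 3.5]
gripper_width: 0.125
t: 16.68
eef_pos: [0.5893, 0.0364, 0.0046]
tool_rot: [-0.0, 0.686, 0.728, -0.0]
contact_force: [-2.2, -0.1, -0.4]
gripper_width: 0.353
t: 17.42
eef_pos: [0.5934, 0.0363, 0.2196]
tool_rot: [0.003, 0.686, 0.728, 0.004]
contact_force: [0.2, 0.3, -0.7]
gripper_width: 0.352
now [0.5934 0.0363 0.2196] case [0.0234 0.0007 0.2196] shift [-0.     -0.0055  0.2136] shift in goal axes [ 0.0003 -0.0034  0.2136] turn [ 0.56 -0.09 -0.1 ] t 17.43 F [ 0.2  0.3 -0.7] w 0.352
[-0.00476278  0.01819567]
[[ 0.01191479 -0.01898439  0.03519597]
 [ 0.01808885  0.0008217   0.03946916]
 [ 0.02413154  0.01910587  0.04121128]]
```

View pics/w16.png

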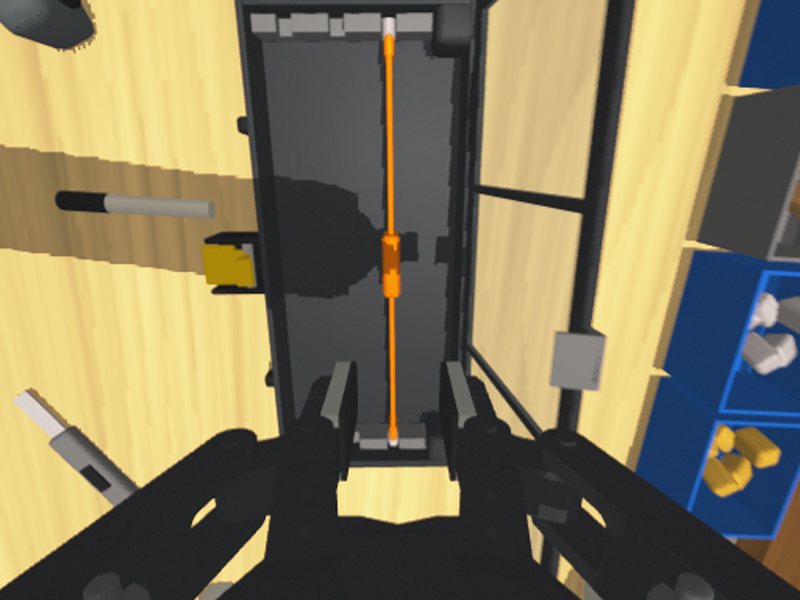

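View pics/s16.png

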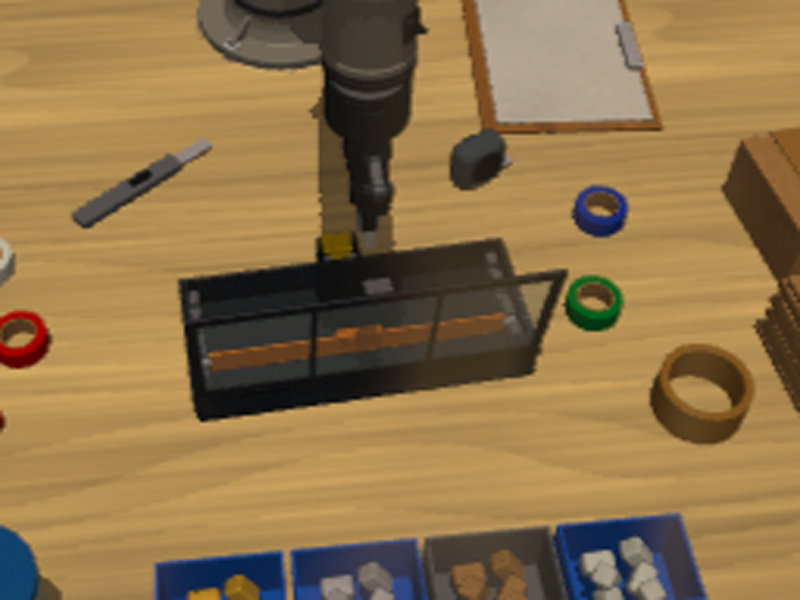

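The divider is in the third notch: the white end pins sit in the rail gaps at (389,27) and (393,440), the tab is at case x≈0.018, and the plate's top is back at its seated height. On to the rolls. I turn back to yaw 0 and go to green.

```bash
python3 -m crank '[[[0,-0.03,-0.02],[0,0,-10],0.085],[[0,0,0],[0,0,-10],0.085],[[0,0,0],[0,0,-10],0.085],[[0,0,0],[0,0,-10],0.085],[[0,0,0],[0,0,-10],0.085],[[0,0,0],[0,0,-10],0.085],[[0,0,0],[0,0,-10],0.085],[[0,0,0],[0,0,-10],0.085],[[0,0,0],[0,0,-10],0.085],[[0,0,0],[0,0,0],0.085]]'
python3 -c "
from rel import *
go([.563,.30,.2])"
```

```text
t: 18.77
eef_pos: [0.5592, 0.0345, 0.2334]
tool_rot: [-0.001, -0.029, 1.0, -0.0]
contact_force: [0.1, -1.3, 0.3]
gripper_width: 0.998
now [0.5592 0.0345 0.2334] case [-0.0108  0.001   0.2334] shift [-0.0192  0.2648  0.0333] shift in goal axes [-0.02    0.2647  0.0334] turn [-0.01 -0.14 -0.18] t 18.77 F [ 0.1 -1.3  0.3] w 0.998
```

```bash
python3 -m crank '[[[-0.002,0.053,0],[0,0,0],0.085],[[-0.002,0.053,0],[0,0,0],0.085],[[-0.002,0.053,0],[0,0,0],0.085],[[0,0.053,0.0],[0,0,0],0.085],[[0,0.053,0.03],[0,0,0],0.085],[[0,0,0.03],[0,0,0],0.085],[[0,0,0],[0,0,0],0.085]]'
cat > look.py <<'E'
import sys
from rel import *
from h import *
# roll under the wrist camera: mask by colour, top-face points, enclosing circle, printed in world and as tool shift
def roll(name,lo,hi,near=None):
    P,R,o=tool();c=bot.calibration('wrist');p,d=bot.read_camera('wrist');save(p,name)
    W=pts(c,d);h=cv2.cvtColor(p,cv2.COLOR_RGB2HSV);m=cv2.inRange(h,np.array(lo),np.array(hi))>0
    m&=(d>0)&(W[...,2]>.018)&(W[...,2]<.034)
    n,l,s,cc=cv2.connectedComponentsWithStats(m.astype(np.uint8))
    for i in range(1,n):
        if s[i][4]<60: continue
        w=W[l==i]; ctr,rad=cv2.minEnclosingCircle(w[:,:2].astype(np.float32))
        X=np.array([*ctr,.0125]); print(s[i].tolist(),'world',np.round(ctr,4),'rad',round(rad,4),'z',np.round(np.median(w[:,2]),4),'case',np.round(case(X),4),'tool shift',np.round(R.T@(X-P),4))
    T=(W-P)@R; k=(T[...,2]<-.01)&(T[...,2]>-.05)&(abs(T[...,0]-.0105)<.002)&(abs(T[...,1])<.07)
    if k.any(): print('tip z',np.round(np.percentile(T[k][:,2],99),4),'y',np.round([T[k][:,1][T[k][:,1]<0].max(),T[k][:,1][T[k][:,1]>0].min()],4))
E
python3 -c "
from look import *
roll('w20.png',*RNG['green'])"
```

```text
t: 19.65
eef_pos: [0.5479, 0.2988, 0.1716]
tool_rot: [-0.003, -0.029, 1.0, -0.002]
contact_force: [0.6, 0.1, 1.1]
gripper_width: 0.994
[232, 158, 55, 54, 1257] world [0.5579 0.3033] rad 0.0311 z 0.0244 case [0.0043 0.2694 0.0125] tool shift [-0.011   0.0045  0.159 ]
tip z -0.0242 y [-0.0417  0.0422]
```

View pics/w20.png

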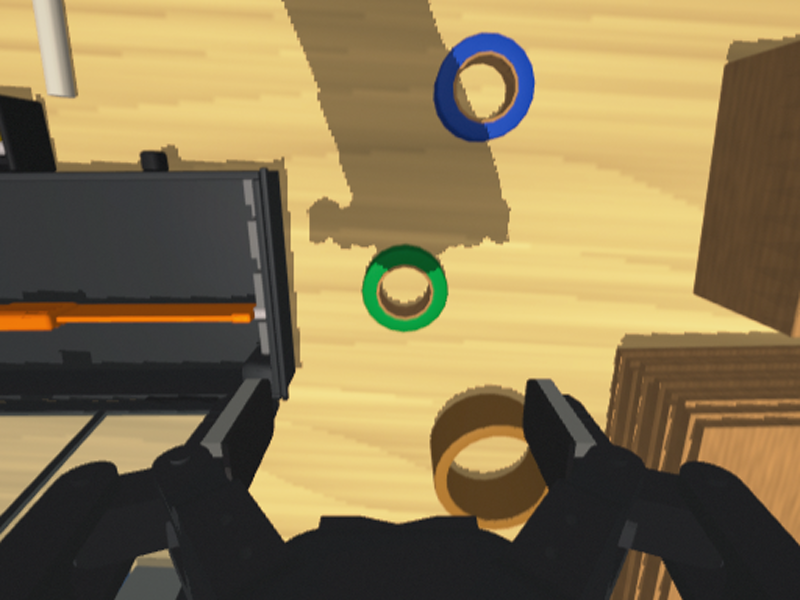

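Green ring at (405,288): fitted radius 31.1 mm, top at z 24.4 mm, both as given. Descend over it.

```bash
python3 -m crank '[[[-0.011,0.0045,0.03],[0,0,0],0.085],[[0,0,0.04],[0,0,0],0.085],[[0,0,0.04],[0,0,0],0.085],[[0,0,0.03],[0,0,0],0.085],[[0,0,0],[0,0,0],0.085],[[0,0,0],[0,0,0],0.085]]'
python3 -c "
from look import *
roll('w21.png',*RNG['green'])"
```

```text
t: 20.45
eef_pos: [0.5625, 0.3047, 0.037]
tool_rot: [0.001, -0.029, 1.0, 0.001]
contact_force: [-0.2, -0.3, 0.3]
gripper_width: 0.997
[206, 173, 96, 91, 3771] world [0.5578 0.3039] rad 0.0308 z 0.0243 case [0.0043 0.2699 0.0125] tool shift [ 0.0049 -0.0006  0.0245]
tip z -0.0243 y [-0.0418  0.0422]
```

View pics/w21.png

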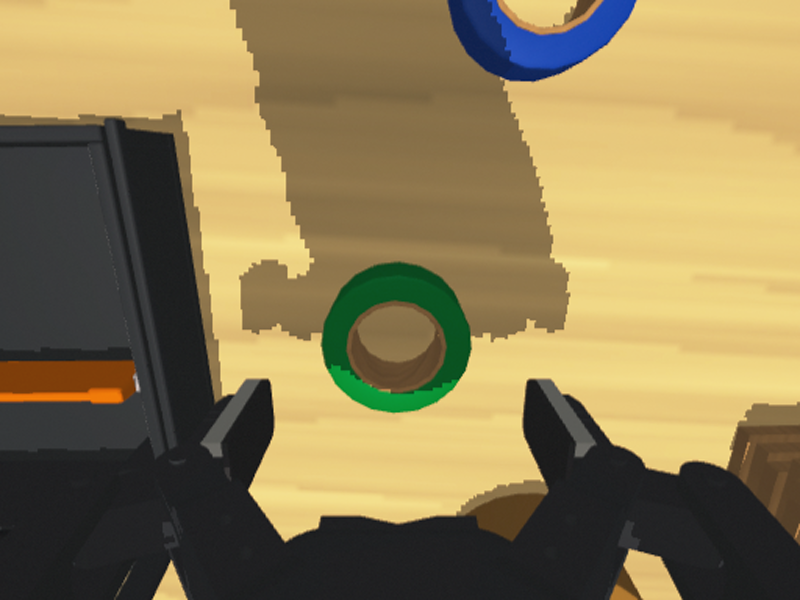

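```bash
python3 -m crank '[[[0.005,-0.0005,0.015],[0,0,0],0.085],[[0,0,0.02],[0,0,0],0.085],[[0,0,0.013],[0,0,0],0.085],[[0,0,0],[0,0,0],0.085],[[0,0,0],[0,0,0],0.05],[[0,0,0],[0,0,0],0.05],[[0,0,0],[0,0,0],0.05],[[0,0,0],[0,0,0],0.05]]' 50
python3 -c "
from look import *
go([0,0,0])
roll('w22.png',*RNG['green'])"
```

```text
t: 21.5
eef_pos: [0.5565, 0.3042, -0.0123]
tool_rot: [0.001, -0.03, 1.0, 0.0]
contact_force: [0.4, 0.0, 5.9]
gripper_width: 0.703
now [ 0.5565  0.3042 -0.0123] case [ 0.003   0.2703 -0.0123] shift [ 0.5736 -0.2705 -0.0133] shift in goal axes [ 0.5741 -0.2697 -0.0123] turn [ 0.04  0.08 -0.09] t 21.5 F [0.4 0.  5.9] w 0.703
[191, 211, 128, 117, 6635] world [0.5581 0.3045] rad 0.0315 z 0.0244 case [0.0047 0.2705 0.0125] tool shift [-0.0017  0.0002 -0.0248]
tip z -0.0107 y [-0.0124  0.0128]
```

View pics/w22.png

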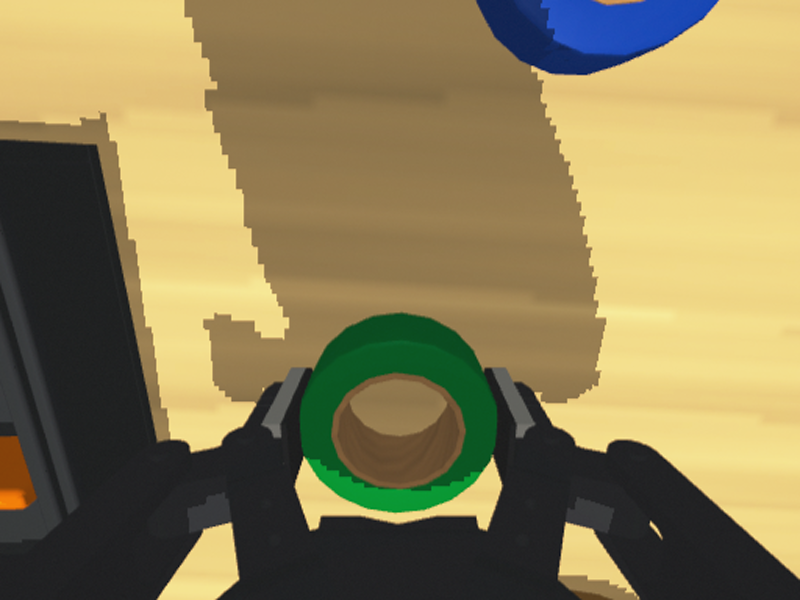

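Gripped at 60 mm. Lift, carry over to case (-0.029, 0.106).

```bash
python3 -m crank '[[[0,0,-0.03],[0,0,0],0.05],[[0,0,-0.04],[0,0,0],0.05],[[0,0,-0.04],[0,0,0],0.05],[[0.015,-0.04,0],[0,0,0],0.05],[[0.015,-0.04,0],[0,0,0],0.05],[[0.004,-0.04,0],[0,0,0],0.05],[[0,-0.044,0],[0,0,0],0.05],[[0,0,0],[0,0,0],0.05],[[0,0,0],[0,0,0],0.05]]'
python3 -c "
from look import *
go(world([-.03,.106,-.007]))
p,d=bot.read_camera('wrist');save(p,'w23.png')
p,d=bot.read_camera('scene');save(p,'s23.png',(150,100,406,292))"
```

```text
t: 22.68
eef_pos: [0.5314, 0.1387, 0.0968]
tool_rot: [-0.0, -0.03, 1.0, 0.0]
contact_force: [-0.5, 1.3, 0.0]
gripper_width: 0.703
now [0.5314 0.1387 0.0968] case [-0.0321  0.1066  0.0968] shift [-0.0022 -0.0007  0.1038] shift in goal axes [-0.0021 -0.0006  0.1038] turn [ 0.03 -0.02 -0.08] t 22.68 F [-0.5  1.3  0. ] w 0.703
```

View pics/w23.png

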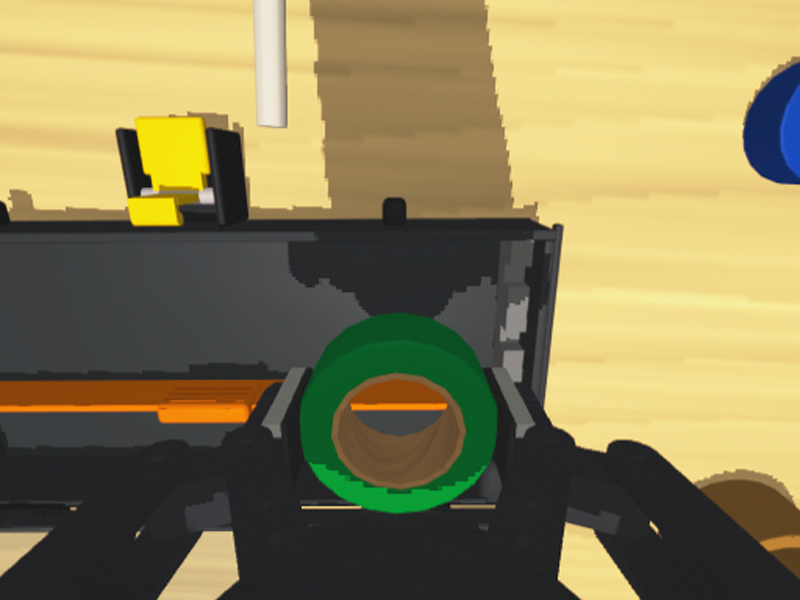

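View pics/s23.png

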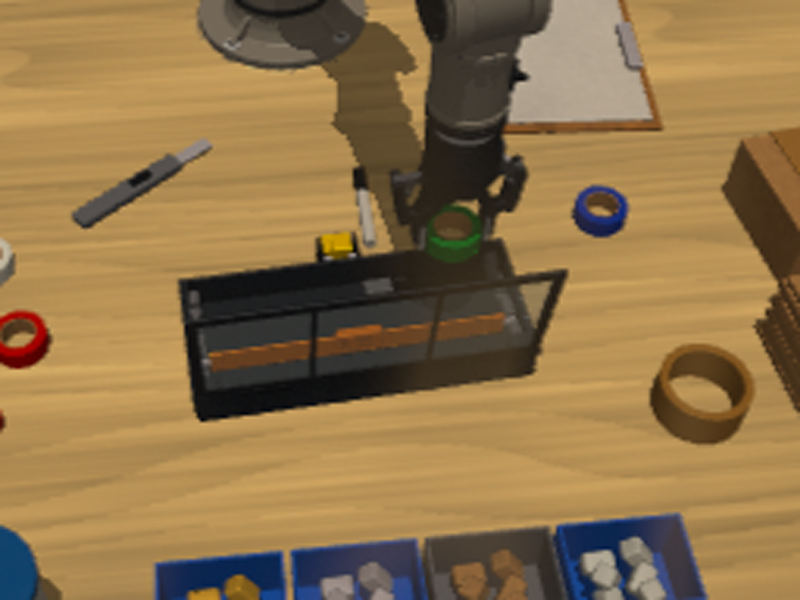

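```bash
python3 -m crank '[[[-0.002,0,0.03],[0,0,0],0.05],[[0,0,0.03],[0,0,0],0.05],[[0,0,0.03],[0,0,0],0.05],[[0,0,0.008],[0,0,0],0.05],[[0,0,0.005],[0,0,0],0.05],[[0,0,0],[0,0,0],0.05],[[0,0,0],[0,0,0],0.05]]'
python3 -m crank '[[[0,0,0],[0,0,0],0.068],[[0,0,0],[0,0,0],0.068],[[0,0,0],[0,0,0],0.068],[[0,0,-0.02],[0,0,0],0.068],[[0,0,-0.04],[0,0,0],0.068],[[0,0,-0.05],[0,0,0],0.085],[[0,0,-0.05],[0,0,0],0.085],[[0,0,-0.02],[0,0,0],0.085],[[0,0,0],[0,0,0],0.085]]'
python3 -c "
from look import *
def r(n,lo,hi):
  c=bot.calibration('wrist');p,d=bot.read_camera('wrist');save(p,n)
  W=pts(c,d);h=cv2.cvtColor(p,cv2.COLOR_RGB2HSV);m=(cv2.inRange(h,np.array(lo),np.array(hi))>0)&(abs(W[...,2]-.029)<.01)
  V=(W[m]-C)@RC; print('case',cv2.minEnclosingCircle(V[:,:2].astype(np.float32)),np.percentile(V[:,2],[2,50,98]))
r('w24.png',*RNG['green']); go([.425,.345,.17])"
```

```text
t: 23.65
eef_pos: [0.5344, 0.1386, -0.0052]
tool_rot: [0.001, -0.03, 1.0, 0.0]
contact_force: [0.7, 0.4, -1.1]
gripper_width: 0.694
t: 24.78
eef_pos: [0.5347, 0.1386, 0.1756]
tool_rot: [0.002, -0.03, 1.0, 0.001]
contact_force: [1.2, -0.6, -0.1]
gripper_width: 0.994
case ((-0.02816549874842167, 0.10644951462745667), 0.030899513512849808) [0.02397353 0.02829813 0.02969028]
now [0.5337 0.1383 0.1741] case [-0.0299  0.1061  0.1741] shift [0.0962 0.2128 0.0041] shift in goal axes [0.0959 0.2129 0.0041] turn [ 0.03  0.05 -0.08] t 24.82 F [ 0.8  0.7 -0.1] w 0.994
```

View pics/w24.png

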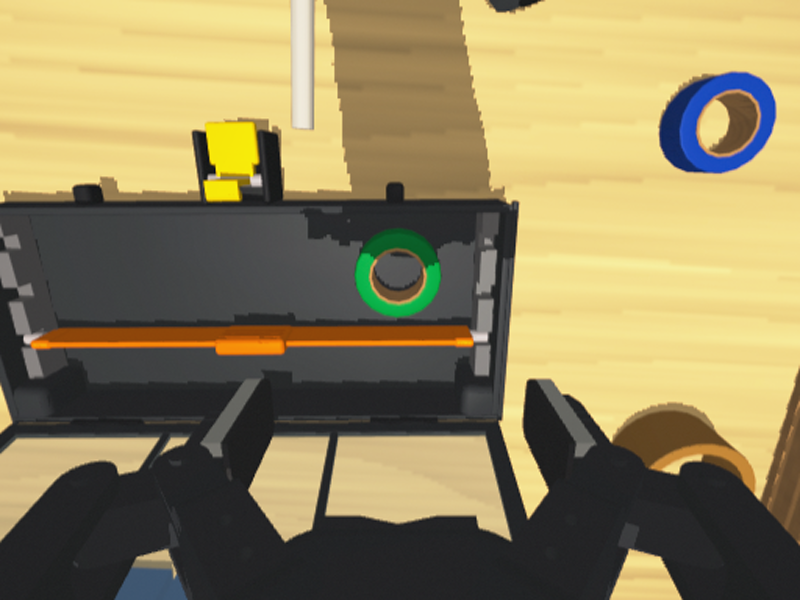

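Green lies flat at case (-0.028, 0.106), ring at (398,273) in the image. Next is blue.

```bash
python3 -m crank '[[[0.02,0.05,0],[0,0,0],0.085],[[0.025,0.053,0],[0,0,0],0.085],[[0.025,0.055,0],[0,0,0],0.085],[[0.025,0.055,0],[0,0,0],0.085],[[0,0,0],[0,0,0],0.085],[[0,0,0],[0,0,0],0.085]]'
python3 -c "
from look import *
roll('w30.png',*RNG['blue']); go([0,0,0])"
```

```text
t: 25.58
eef_pos: [0.4256, 0.3443, 0.1724]
tool_rot: [-0.001, -0.03, 1.0, -0.001]
contact_force: [1.0, -0.8, -0.2]
gripper_width: 0.996
[229, 145, 55, 55, 802] world [0.4224 0.3454] rad 0.0309 z 0.0244 case [-0.1283  0.3196  0.0125] tool shift [0.0029 0.0016 0.1599]
tip z -0.0243 y [-0.0416  0.0421]
now [0.4263 0.3436 0.1727] case [-0.1245  0.3176  0.1727] shift [ 0.4453 -0.3179  0.174 ] shift in goal axes [ 0.4465 -0.3169  0.1727] turn [-0.12 -0.08 -0.17] t 25.62 F [-0.1 -0.4 -0. ] w 0.992
```

View pics/w30.png

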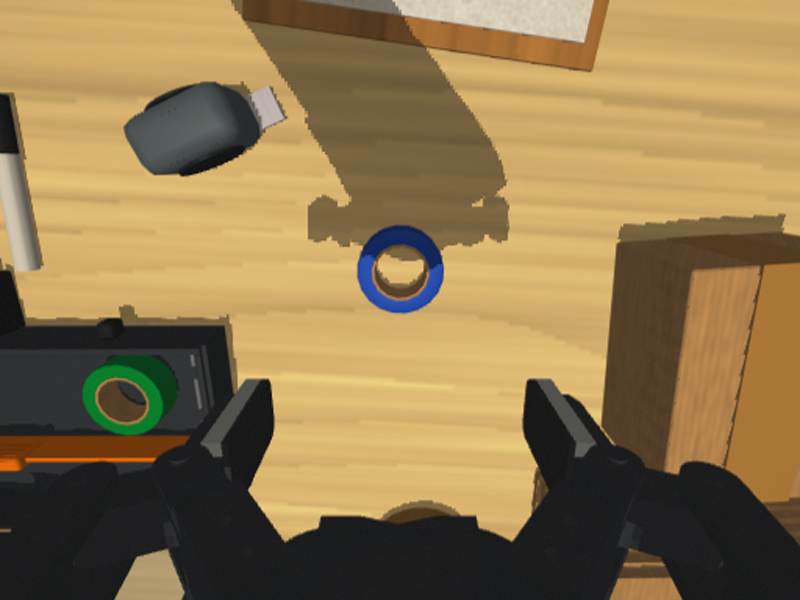

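Blue ring at (400,268): radius 30.9 mm, z 24.4 mm, clear of its neighbours. Descend in two steps.

```bash
python3 -m crank '[[[0.004,0.0015,0.03],[0,0,0],0.085],[[0,0,0.04],[0,0,0],0.085],[[0,0,0.04],[0,0,0],0.085],[[0,0,0.025],[0,0,0],0.085],[[0,0,0],[0,0,0],0.085],[[0,0,0],[0,0,0],0.085]]'
python3 -c "
from look import *
roll('w31.png',*RNG['blue']); go([0,0,0])"
```

```text
t: 26.38
eef_pos: [0.4232, 0.3459, 0.0397]
tool_rot: [0.0, -0.029, 1.0, 0.0]
contact_force: [-0.4, -0.2, 0.5]
gripper_width: 0.997
[209, 179, 92, 81, 1173] world [0.4204 0.3458] rad 0.0299 z 0.0243 case [-0.1303  0.3201  0.0125] tool shift [ 0.0028 -0.      0.0272]
tip z -0.0243 y [-0.0417  0.0422]
now [0.4233 0.3464 0.0401] case [-0.1274  0.3206  0.0401] shift [ 0.4428 -0.3212  0.039 ] shift in goal axes [ 0.4436 -0.3199  0.0401] turn [ 0.06  0.09 -0.16] t 26.43 F [0.  0.2 0.4] w 0.994
```

```bash
python3 -m crank '[[[0.0015,0,0.02],[0,0,0],0.085],[[0,0,0.02],[0,0,0],0.085],[[0,0,0.012],[0,0,0],0.085],[[0,0,0],[0,0,0],0.085],[[0,0,0],[0,0,0],0.05],[[0,0,0],[0,0,0],0.05],[[0,0,0],[0,0,0],0.05],[[0,0,0],[0,0,0],0.05]]' 50
python3 -m crank '[[[0,0,-0.03],[0,0,0],0.05],[[0,0,-0.04],[0,0,0],0.05],[[0,0,-0.04],[0,0,0],0.05],[[0,0,0],[0,0,0],0.05]]'
python3 -c "
from look import *
go(world([-.03,.028,.1]))
p,d=bot.read_camera('wrist');save(p,'w32.png')"
```

```text
t: 27.42
eef_pos: [0.4212, 0.3469, -0.0117]
tool_rot: [0.001, -0.03, 1.0, 0.001]
contact_force: [-1.2, -1.2, 6.8]
gripper_width: 0.707
t: 27.92
eef_pos: [0.4225, 0.3482, 0.1006]
tool_rot: [0.003, -0.03, 1.0, 0.003]
contact_force: [-0.6, -0.1, -0.3]
gripper_width: 0.708
now [0.4225 0.3482 0.1006] case [-0.128   0.3224  0.1006] shift [-0.0985 -0.2942 -0.0004] shift in goal axes [-0.098  -0.2944  0.0006] turn [ 0.29  0.3  -0.1 ] t 27.93 F [-0.6 -0.1 -0.3] w 0.708
```

View pics/w32.png

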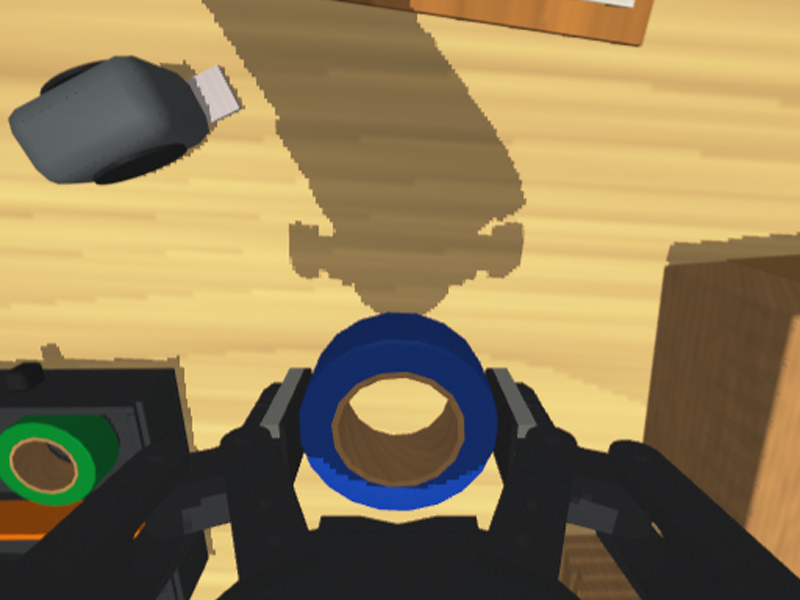

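Blue is held level. Carry it to case (-0.03, 0.024).

```bash
python3 -m crank '[[[-0.018,-0.05,0],[0,0,0],0.05],[[-0.02,-0.05,0],[0,0,0],0.05],[[-0.02,-0.05,0],[0,0,0],0.05],[[-0.02,-0.05,0],[0,0,0],0.05],[[-0.02,-0.05,0],[0,0,0],0.05],[[0,-0.049,0],[0,0,0],0.05],[[0,0,0],[0,0,0],0.05],[[0,0,0],[0,0,0],0.05]]'
python3 -c "
from look import *
go(world([-.03,.024,-.006]))
p,d=bot.read_camera('wrist');save(p,'w33.png')"
```

```text
t: 28.98
eef_pos: [0.5354, 0.054, 0.096]
tool_rot: [-0.001, -0.03, 1.0, 0.0]
contact_force: [-0.4, 0.7, -1.1]
gripper_width: 0.708
now [0.5354 0.054  0.096 ] case [-0.0333  0.0219  0.096 ] shift [-0.0035  0.0021  0.102 ] shift in goal axes [-0.0033  0.0021  0.102 ] turn [ 0.01 -0.1  -0.09] t 28.98 F [-0.4  0.7 -1.1] w 0.708
```

View pics/w33.png

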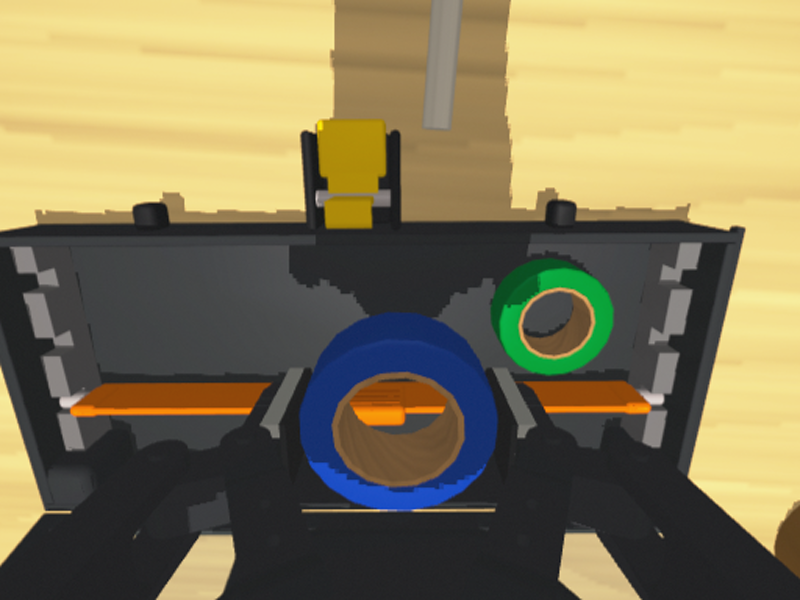

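```bash
python3 -m crank '[[[-0.002,0.001,0.03],[0,0,0],0.05],[[0,0,0.03],[0,0,0],0.05],[[0,0,0.03],[0,0,0],0.05],[[0,0,0.007],[0,0,0],0.05],[[0,0,0.005],[0,0,0],0.05],[[0,0,0],[0,0,0],0.05],[[0,0,0],[0,0,0],0.05]]'
python3 -m crank '[[[0,0,0],[0,0,0],0.066],[[0,0,0],[0,0,0],0.066],[[0,0,0],[0,0,0],0.066],[[0,0,-0.02],[0,0,0],0.066],[[0,0,-0.04],[0,0,0],0.066],[[0,0,-0.05],[0,0,0],0.085],[[0,0,-0.05],[0,0,0],0.085],[[0,0,-0.02],[0,0,0],0.085],[[0,0,0],[0,0,0],0.085]]'
cat >> look.py <<'E'
def inc(n,names,cam='wrist'):
  c=bot.calibration(cam);p,d=bot.read_camera(cam);save(p,n)
  W=pts(c,d);h=cv2.cvtColor(p,cv2.COLOR_RGB2HSV)
  for k in names:
    lo,hi=RNG[k];V=(W-C)@RC;m=(cv2.inRange(h,np.array(lo),np.array(hi))>0)&(abs(V[...,2]-.029)<.01)&(abs(V[...,0])<.08)&(abs(V[...,1])<.18)
    v=V[m]
    if len(v)>20: print(k,len(v),'case',cv2.minEnclosingCircle(v[:,:2].astype(np.float32)),np.percentile(v[:,2],[2,50,98]))
E
python3 -c "
from look import *
inc('w34.png',['green','blue']); go([.543,-.330,.18])"
```

```text
t: 29.9
eef_pos: [0.5388, 0.0551, -0.0042]
tool_rot: [0.001, -0.03, 1.0, 0.0]
contact_force: [1.1, 0.3, -0.4]
gripper_width: 0.705
t: 31.02
eef_pos: [0.5392, 0.055, 0.1765]
tool_rot: [0.002, -0.03, 1.0, 0.0]
contact_force: [0.8, 0.3, -0.6]
gripper_width: 0.996
green 1370 case ((-0.02791729010641575, 0.10567557066679001), 0.03090282902121544) [0.0213981  0.02819036 0.02976496]
blue 845 case ((-0.028567016124725342, 0.022867312654852867), 0.03095567226409912) [0.02587932 0.02830528 0.02973527]
now [0.5382 0.055  0.1751] case [-0.0305  0.0227  0.1751] shift [ 0.0182 -0.3846 -0.0051] shift in goal axes [ 0.0187 -0.3845 -0.0049] turn [ 0.02  0.05 -0.08] t 31.07 F [ 0.   0.3 -0. ] w 0.995
```

View pics/w34.png

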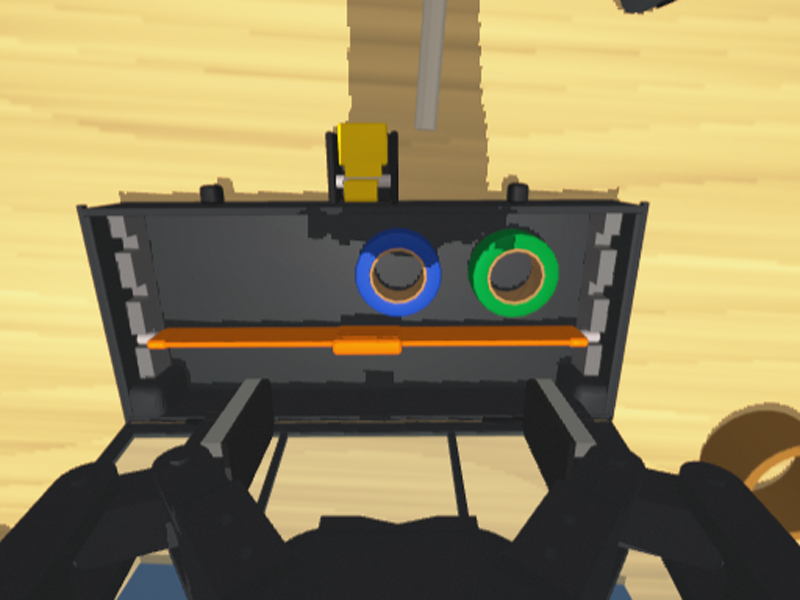

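Blue (398,272) and green (515,275) lie flat in the bay. Now to red.

```bash
python3 -m crank '[[[0.004,-0.055,0],[0,0,0],0.085],[[0.003,-0.055,0],[0,0,0],0.085],[[0.003,-0.055,0],[0,0,0],0.085],[[0.003,-0.055,0],[0,0,0],0.085],[[0.003,-0.055,0],[0,0,0],0.085],[[0.002,-0.055,0],[0,0,0],0.085],[[0,-0.054,0],[0,0,0],0.085],[[0,0,0],[0,0,0],0.085],[[0,0,0],[0,0,0],0.085]]'
python3 -c "
from look import *
roll('w40.png',*RNG['red']); go([0,0,0])"
```

```text
t: 32.2
eef_pos: [0.5423, -0.3286, 0.173]
tool_rot: [-0.001, -0.03, 1.0, 0.001]
contact_force: [-0.9, -0.1, -0.0]
gripper_width: 0.997
[65, 45, 115, 44, 3068] world [ 0.4366 -0.4635] rad 0.0534 z 0.0325 case [-0.1635 -0.4886  0.0125] tool shift [ 0.113  -0.1287  0.1605]
[227, 149, 54, 54, 1284] world [ 0.5426 -0.3301] rad 0.031 z 0.0244 case [-0.0496 -0.362   0.0125] tool shift [-0.0007 -0.0018  0.1604]
tip z -0.0243 y [-0.0418  0.0423]
now [ 0.5428 -0.3278  0.1734] case [-0.0493 -0.3596  0.1734] shift [0.5214 0.3599 0.1752] shift in goal axes [0.5217 0.3603 0.1734] turn [ 0.12 -0.12 -0.01] t 32.25 F [-0.9  0.1  0.4] w 0.994
```

View pics/w40.png

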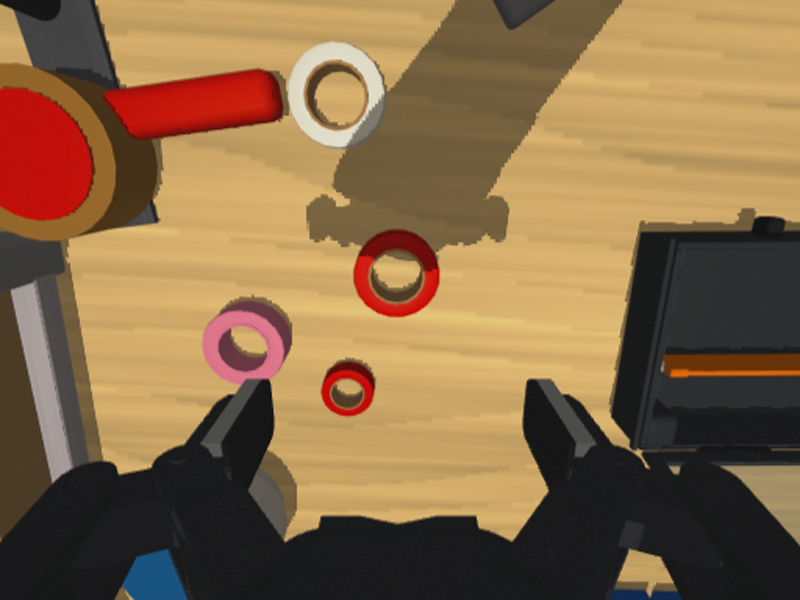

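Red chosen at (397,273): radius 31 mm, z 24.4 mm. The decoys, pink (247,343) and small red (347,390), and white (337,95) are clear of the fingers' footprints.

```bash
python3 -m crank '[[[0,-0.002,0.03],[0,0,0],0.085],[[0,0,0.04],[0,0,0],0.085],[[0,0,0.04],[0,0,0],0.085],[[0,0,0.025],[0,0,0],0.085],[[0,0,0],[0,0,0],0.085],[[0,0,0],[0,0,0],0.085]]'
python3 -c "
from look import *
roll('w41.png',*RNG['red']); go([0,0,0])"
```

```text
t: 33.0
eef_pos: [0.544, -0.3309, 0.0408]
tool_rot: [0.001, -0.03, 1.0, -0.0]
contact_force: [0.6, 0.2, 0.2]
gripper_width: 1.0
[0, 0, 124, 68, 6384] world [ 0.4393 -0.4465] rad 0.0385 z 0.0323 case [-0.1598 -0.4718  0.0125] tool shift [ 0.1116 -0.109   0.0282]
[210, 177, 93, 88, 3609] world [ 0.5424 -0.3299] rad 0.0309 z 0.0244 case [-0.0497 -0.3617  0.0125] tool shift [0.0016 0.0011 0.0283]
tip z -0.0243 y [-0.0418  0.0422]
now [ 0.5443 -0.3313  0.0413] case [-0.048  -0.3633  0.0413] shift [0.5233 0.3637 0.04  ] shift in goal axes [0.523  0.364  0.0413] turn [-0.05  0.11 -0.03] t 33.05 F [-0.2  0.2 -0. ] w 0.994
```

```bash
python3 -m crank '[[[0.0015,0.001,0.02],[0,0,0],0.085],[[0,0,0.02],[0,0,0],0.085],[[0,0,0.013],[0,0,0],0.085],[[0,0,0],[0,0,0],0.085],[[0,0,0],[0,0,0],0.05],[[0,0,0],[0,0,0],0.05],[[0,0,0],[0,0,0],0.05],[[0,0,0],[0,0,0],0.05]]' 50
python3 -m crank '[[[0,0,-0.03],[0,0,0],0.05],[[0,0,-0.04],[0,0,0],0.05],[[0,0,-0.04],[0,0,0],0.05],[[0,0,0],[0,0,0],0.05]]'
python3 -c "
from look import *
go(world([-.03,-.058,.1]))
p,d=bot.read_camera('wrist');save(p,'w42.png')"
```

```text
t: 34.05
eef_pos: [0.5423, -0.3312, -0.0121]
tool_rot: [0.001, -0.03, 1.0, -0.0]
contact_force: [-0.4, 0.7, 6.0]
gripper_width: 0.711
t: 34.55
eef_pos: [0.5436, -0.3317, 0.1002]
tool_rot: [0.003, -0.03, 1.0, -0.001]
contact_force: [1.0, 0.4, -1.3]
gripper_width: 0.712
now [ 0.5436 -0.3317  0.1002] case [-0.0487 -0.3637  0.1002] shift [-0.0182  0.3057 -0.0006] shift in goal axes [-1.870e-02  3.057e-01  2.000e-04] turn [-0.17  0.31 -0.09] t 34.55 F [ 1.   0.4 -1.3] w 0.712
```

View pics/w42.png

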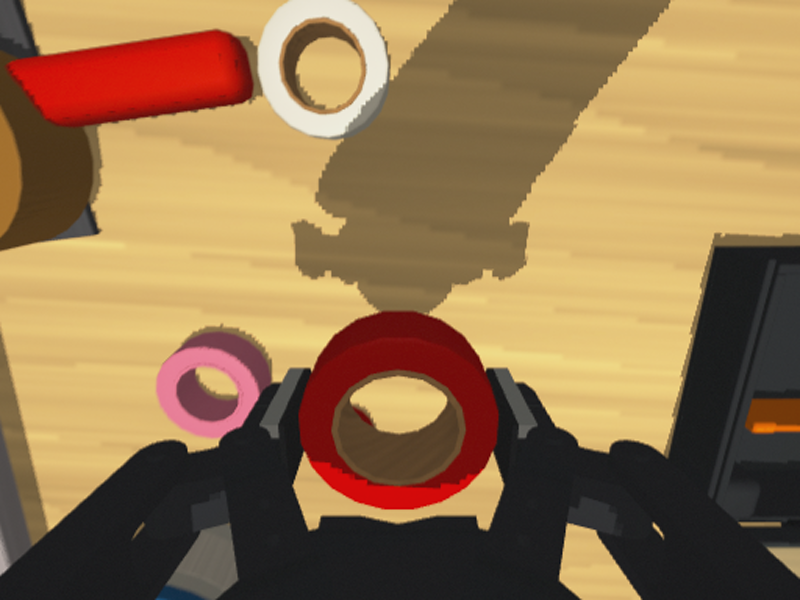

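Red is held level; the decoys are undisturbed. Carry it to case (-0.03, -0.058).

```bash
python3 -m crank '[[[-0.003,0.051,0],[0,0,0],0.05],[[-0.003,0.051,0],[0,0,0],0.05],[[-0.003,0.051,0],[0,0,0],0.05],[[-0.003,0.051,0],[0,0,0],0.05],[[-0.003,0.051,0],[0,0,0],0.05],[[-0.003,0.051,0],[0,0,0],0.05],[[0,0,0],[0,0,0],0.05],[[0,0,0],[0,0,0],0.05]]'
python3 -c "
from look import *
go(world([-.03,-.058,-.006]))
p,d=bot.read_camera('wrist');save(p,'w43.png')"
```

```text
t: 35.6
eef_pos: [0.5404, -0.0244, 0.0958]
tool_rot: [-0.001, -0.03, 1.0, -0.0]
contact_force: [0.6, -0.9, -1.2]
gripper_width: 0.71
now [ 0.5404 -0.0244  0.0958] case [-0.0331 -0.0567  0.0958] shift [-0.0033 -0.0013  0.1018] shift in goal axes [-0.0031 -0.0013  0.1018] turn [-0.03 -0.13 -0.06] t 35.6 F [ 0.6 -0.9 -1.2] w 0.71
```

View pics/w43.png

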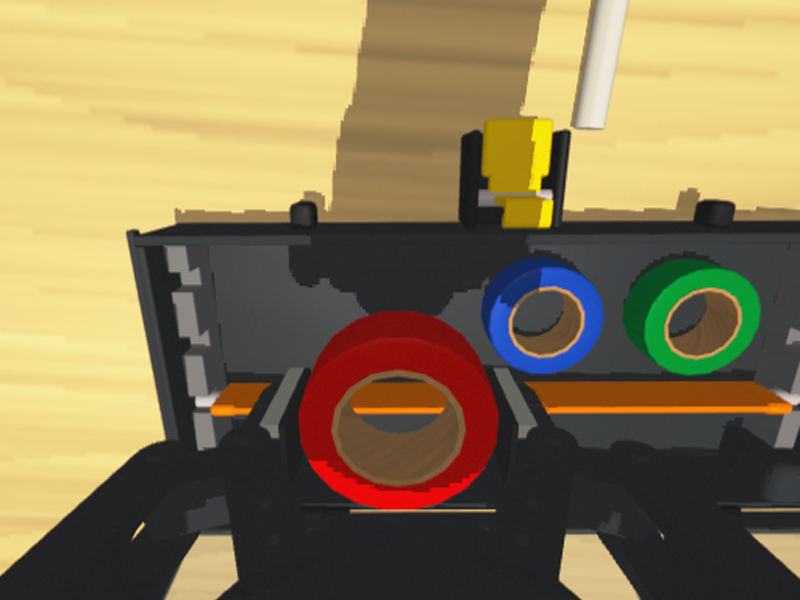

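```bash
python3 -m crank '[[[-0.002,-0.0015,0.03],[0,0,0],0.05],[[0,0,0.03],[0,0,0],0.05],[[0,0,0.03],[0,0,0],0.05],[[0,0,0.007],[0,0,0],0.05],[[0,0,0.005],[0,0,0],0.05],[[0,0,0],[0,0,0],0.05],[[0,0,0],[0,0,0],0.05]]'
python3 -m crank '[[[0,0,0],[0,0,0],0.066],[[0,0,0],[0,0,0],0.066],[[0,0,0],[0,0,0],0.066],[[0,0,-0.02],[0,0,0],0.066],[[0,0,-0.04],[0,0,0],0.066],[[0,0,-0.05],[0,0,0],0.024],[[0,0,-0.05],[0,0,0],0.024],[[0,0,-0.02],[0,0,0],0.024],[[0,0,0],[0,0,0],0.024]]'
python3 -c "
from look import *
inc('w44.png',['green','blue','red']); go([.43,-.376,.18])
inc('t44.png',['green','blue','red'],'top')
"
```

```text
t: 36.52
eef_pos: [0.5442, -0.0255, -0.0042]
tool_rot: [0.001, -0.03, 1.0, 0.0]
contact_force: [0.7, 1.0, -1.6]
gripper_width: 0.711
t: 37.65
eef_pos: [0.5445, -0.0254, 0.1765]
tool_rot: [0.002, -0.03, 1.0, 0.0]
contact_force: [0.5, 1.0, -0.3]
gripper_width: 0.282
green 1462 case ((-0.02766578458249569, 0.10577145963907242), 0.031230652704834938) [0.02015351 0.02803136 0.02957057]
blue 673 case ((-0.02828960493206978, 0.02230886183679104), 0.03107893466949463) [0.02158825 0.02819984 0.02969293]
red 1344 case ((-0.02895411103963852, -0.05776958912611008), 0.03091716766357422) [0.02315283 0.02832779 0.02982974]
now [ 0.5435 -0.0253  0.1751] case [-0.0301 -0.0578  0.1751] shift [ 0.1343 -0.3433 -0.0052] shift in goal axes [ 0.1347 -0.3431 -0.0049] turn [ 0.02  0.05 -0.08] t 37.7 F [-0.7 -1.  -1.1] w 0.282
green 83 case ((-0.028676414862275124, 0.10470306128263474), 0.030832327902317047) [0.01970631 0.02932367 0.0381691 ]
blue 49 case ((-0.029644010588526726, 0.02075808122754097), 0.031031500548124313) [0.02136699 0.02952426 0.03775626]
```

View pics/w44.png

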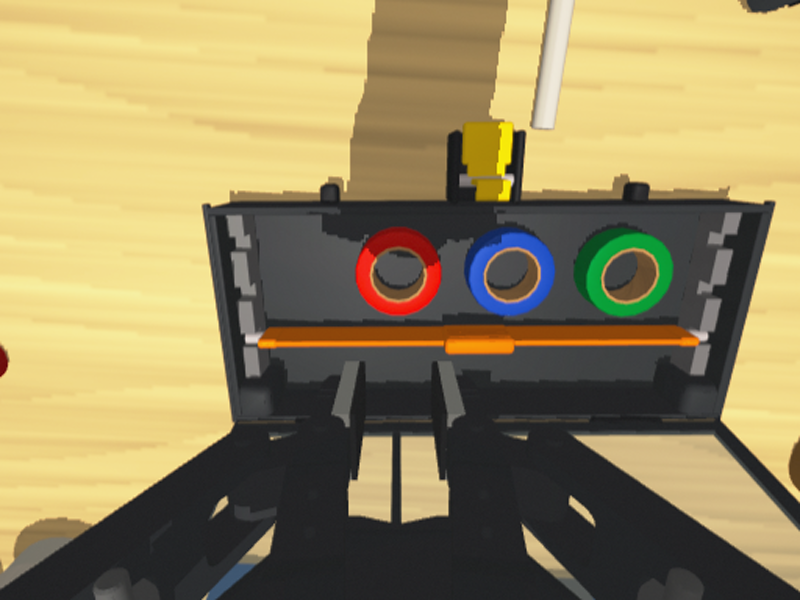

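View pics/t44.png

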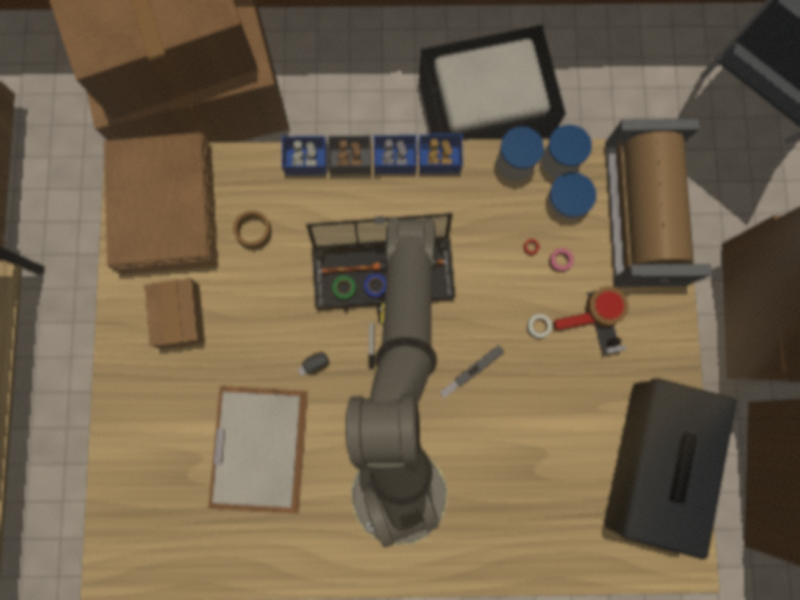

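Three rolls lie flat; only white is left, at (540,325), still in place. There is no room for outside fingers at the rail end, so I'll grip white by its wall: one finger in the core, one outside at the front, jaws along x.

```bash
python3 -m crank '[[[0.026,-0.056,0],[0,0,0],0.024],[[0.026,-0.057,0],[0,0,0],0.024],[[0.026,-0.057,0],[0,0,0],0.024],[[0.026,-0.057,0],[0,0,0],0.024],[[0.027,-0.057,0],[0,0,0],0.024],[[0.027,-0.058,0],[0,0,0],0.024],[[0,0,0],[0,0,0],0.024]]'
python3 -m crank '[[[0,0,0],[0,0,10],0.024],[[0,0,0],[0,0,10],0.024],[[0,0,0],[0,0,10],0.024],[[0,0,0],[0,0,10],0.024],[[0,0,0],[0,0,10],0.024],[[0,0,0],[0,0,10],0.024],[[0,0,0],[0,0,10],0.024],[[0,0,0],[0,0,10],0.024],[[0,0,0],[0,0,10],0.024],[[0,0,0],[0,0,0],0.024]]'
python3 -c "
from look import *
roll('w50.png',(0,0,120),(179,60,255)); go([.406,-.376,.17],yaw=90)"
```

```text
t: 38.62
eef_pos: [0.4025, -0.3788, 0.1736]
tool_rot: [-0.002, -0.025, 1.0, -0.001]
contact_force: [0.3, 1.4, 0.2]
gripper_width: 0.281
t: 39.88
eef_pos: [0.4071, -0.3724, 0.1735]
tool_rot: [-0.001, 0.685, 0.729, -0.001]
contact_force: [0.8, 0.2, 0.3]
gripper_width: 0.276
[246, 152, 55, 54, 1210] world [ 0.4279 -0.3743] rad 0.0307 z 0.0244 case [-0.1668 -0.3991  0.0125] tool shift [-0.0034  0.0211  0.1609]
[462, 343, 50, 13, 475] world [ 0.7329 -0.588 ] rad 0.037 z 0.0318 case [ 0.1246 -0.631   0.0125] tool shift [-0.2357  0.3121  0.1599]
tip z -0.0121 y [-0.0112  0.0125]
now [ 0.407  -0.3727  0.1738] case [-0.1875 -0.3962  0.1738] shift [-0.0032 -0.0012  0.0038] shift in goal axes [-0.0032 -0.0012  0.0038] turn [-0.12 -0.06  0.18] t 39.92 F [ 0.6  0.6 -0.2] w 0.278
```

View pics/w50.png

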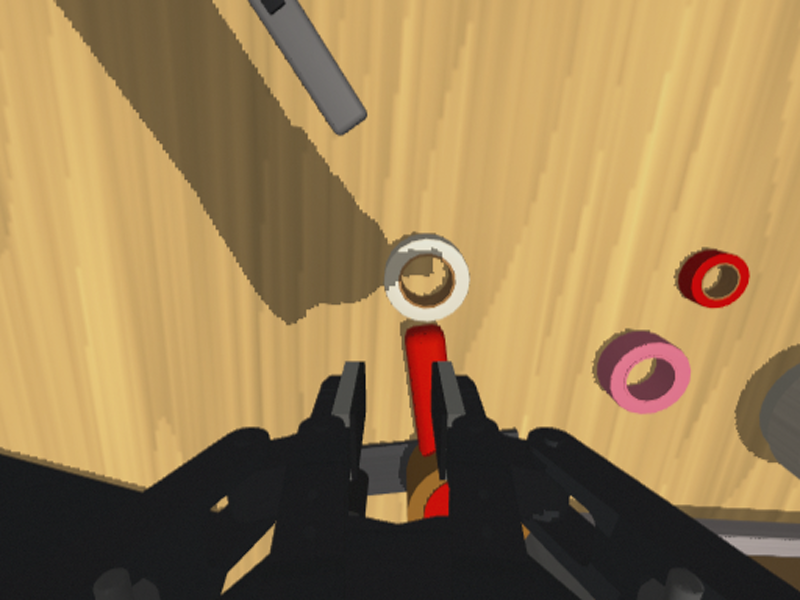

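White ring at (427,280): radius 30.7 mm, z 24.4 mm. I line up so the right finger goes into the core and the left one in front.

```bash
python3 -m crank '[[[-0.0034,-0.003,0.03],[0,0,0],0.024],[[0,0,0.04],[0,0,0],0.024],[[0,0,0.04],[0,0,0],0.024],[[0,0,0.02],[0,0,0],0.024],[[0,0,0],[0,0,0],0.024],[[0,0,0],[0,0,0],0.024]]'
python3 -c "
from look import *
roll('w51.png',(0,0,120),(179,60,255)); go([.406,-.376,.17],yaw=90)"
```

```text
t: 40.67
eef_pos: [0.4048, -0.3783, 0.0461]
tool_rot: [0.001, 0.686, 0.728, 0.0]
contact_force: [0.4, -0.6, -0.3]
gripper_width: 0.279
[243, 176, 91, 83, 2906] world [ 0.4278 -0.3742] rad 0.031 z 0.0244 case [-0.1669 -0.3989  0.0125] tool shift [0.0028 0.0231 0.0336]
tip z -0.0123 y [-0.0112  0.0125]
now [ 0.405  -0.3783  0.0463] case [-0.1898 -0.4017  0.0463] shift [ 0.0021  0.0013 -0.1237] shift in goal axes [ 0.0023  0.0011 -0.1237] turn [ 0.11  0.09 -0.06] t 40.73 F [ 0.3 -0.1  0.5] w 0.28
```

View pics/w51.png

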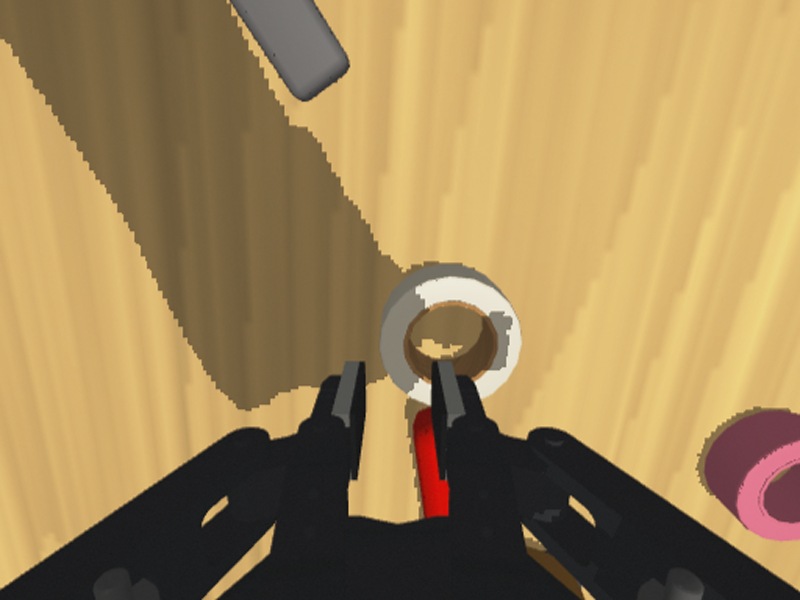

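```bash
python3 -m crank '[[[0.0028,-0.0015,0.01],[0,0,0],0.024],[[0,0,0.006],[0,0,0],0.024],[[0,0,0],[0,0,0],0.024],[[0,0,0],[0,0,0],0.024]]'
python3 -c "
from look import *
roll('w52.png',(0,0,120),(179,60,255)); go([.406,-.376,.17],yaw=90)"
```

```text
t: 41.22
eef_pos: [0.4026, -0.3749, 0.0289]
tool_rot: [0.0, 0.686, 0.728, -0.0]
contact_force: [0.0, 0.5, -0.2]
gripper_width: 0.285
[245, 189, 99, 88, 3361] world [ 0.428  -0.3741] rad 0.0309 z 0.0244 case [-0.1666 -0.3988  0.0125] tool shift [-0.0007  0.0255  0.0164]
tip z -0.0121 y [-0.0112  0.0125]
now [ 0.4026 -0.375   0.029 ] case [-0.1921 -0.3982  0.029 ] shift [-0.0013  0.0034 -0.141 ] shift in goal axes [-0.0012  0.0034 -0.141 ] turn [ 0.    0.01 -0.09] t 41.27 F [-0.4 -0.   0.1] w 0.28
```

View pics/w52.png

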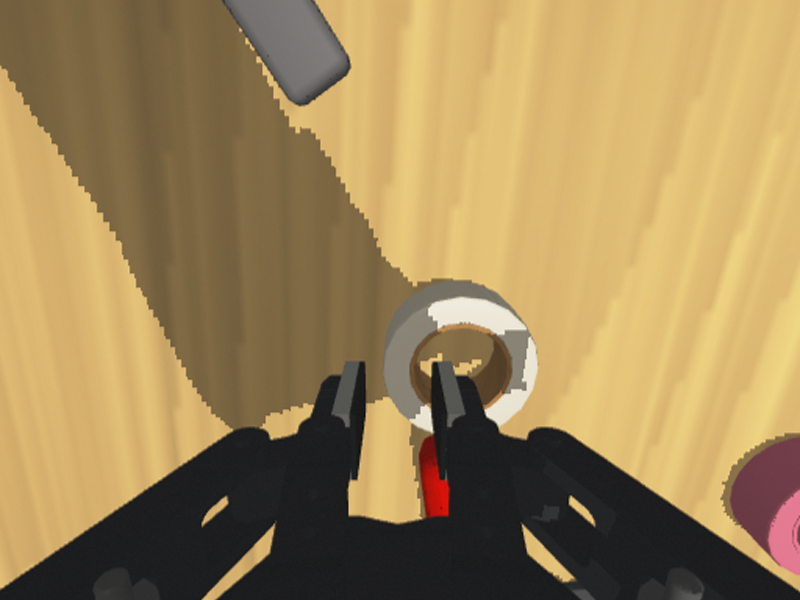

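```bash
python3 -m crank '[[[-0.0007,0.001,0.01],[0,0,0],0.024],[[0,0,0.008],[0,0,0],0.024],[[0,0,0],[0,0,0],0.024]]'
python3 -m crank '[[[0,0,0.008],[0,0,0],0.024],[[0,0,0.008],[0,0,0],0.024],[[0,0,0],[0,0,0],0.024]]'
python3 -c "
from look import *
roll('w53.png',(0,0,120),(179,60,255)); go([.406,-.376,.17],yaw=90)"
```

```text
t: 41.65
eef_pos: [0.4031, -0.375, 0.01]
tool_rot: [-0.001, 0.686, 0.728, -0.0]
contact_force: [0.6, 0.4, -0.1]
gripper_width: 0.279
t: 42.02
eef_pos: [0.4032, -0.3751, -0.0058]
tool_rot: [-0.001, 0.686, 0.728, -0.0]
contact_force: [0.3, 0.8, -0.1]
gripper_width: 0.278
[242, 206, 122, 111, 4660] world [ 0.4274 -0.3737] rad 0.0308 z 0.0244 case [-0.1672 -0.3985  0.0125] tool shift [-0.0001  0.0243 -0.0184]
tip z -0.0126 y [-0.0001  0.0004]
now [ 0.4034 -0.3753 -0.0055] case [-0.1913 -0.3986 -0.0055] shift [-0.0008  0.0025 -0.1755] shift in goal axes [-0.0009  0.0026 -0.1755] turn [-0.03 -0.03 -0.09] t 42.08 F [ 0.5 -0.7  0.1] w 0.28
```

View pics/w53.png

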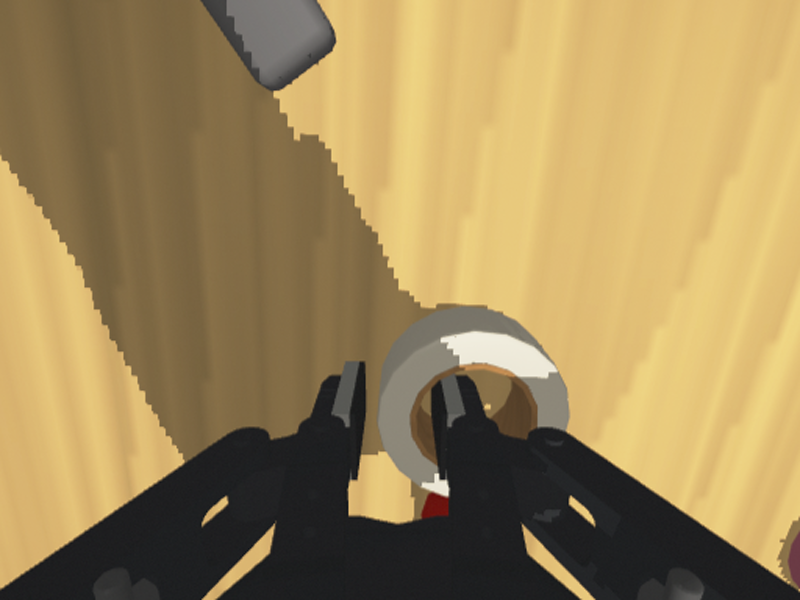

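The finger is in the core with no contact force. Grip and lift straight up.

```bash
python3 -m crank '[[[0,0,0],[0,0,0],0.008],[[0,0,0],[0,0,0],0.005],[[0,0,0],[0,0,0],0.005],[[0,0,0],[0,0,0],0.005]]' 50
python3 -m crank '[[[0,0,-0.02],[0,0,0],0.005],[[0,0,-0.04],[0,0,0],0.005],[[0,0,-0.04],[0,0,0],0.005],[[0,0,-0.01],[0,0,0],0.005],[[0,0,0],[0,0,0],0.005]]'
python3 -c "
from look import *
roll('w54.png',(0,0,120),(179,60,255)); go(world([-.04,-.129,.1]),yaw=90)
c=bot.calibration('wrist');p,d=bot.read_camera('wrist');P,R,o=tool();T=(pts(c,d)-P)@R
h=cv2.cvtColor(p,cv2.COLOR_RGB2HSV);m=(cv2.inRange(h,np.array((0,0,60)),np.array((179,60,255)))>0)&(T[...,2]<.0)&(T[...,2]>-.03)&(T[...,1]>.0)&(T[...,1]<.07)
m[:,:235]=0
v=T[m];v=v[(v[:,1]>.02)];A=np.c_[v[:,:2],np.ones(len(v))]
print(len(v),np.round(np.percentile(v,[1,50,99],axis=0),4))"
```

```text
t: 42.58
eef_pos: [0.4037, -0.3755, -0.0049]
tool_rot: [0.0, 0.686, 0.728, 0.0]
contact_force: [-0.9, -0.2, 1.6]
gripper_width: 0.147
t: 43.2
eef_pos: [0.404, -0.3754, 0.1057]
tool_rot: [0.001, 0.686, 0.728, 0.0]
contact_force: [0.6, 0.4, -0.7]
gripper_width: 0.149
tip z -0.0128 y [-0.0001  0.0004]
now [ 0.4036 -0.3749  0.1047] case [-0.1911 -0.3981  0.1047] shift [0.2693 0.1508 0.0049] shift in goal axes [0.2691 0.1511 0.0047] turn [ 0.   -0.03 -0.06] t 43.25 F [ 0.1 -0.2 -1.1] w 0.149
1596 [[-0.0051  0.0203 -0.03  ]
 [ 0.0243  0.036  -0.0293]
 [ 0.031   0.0537 -0.0097]]
```

View pics/w54.png

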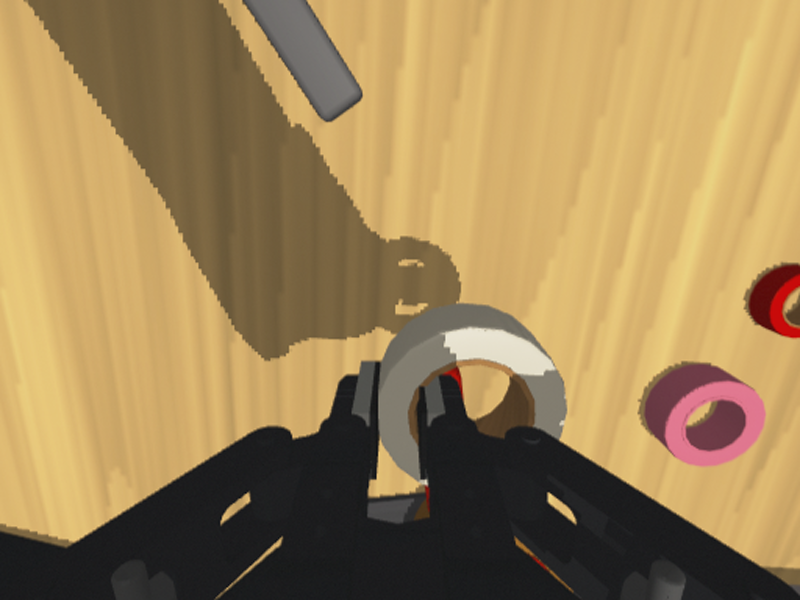

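White is lifted level by its wall, and the tape gun has not moved. Carry it so the roll centre comes to case (-0.017, -0.128).

```bash
python3 -m crank '[[[0.045,0.025,0],[0,0,0],0.005],[[0.045,0.025,0],[0,0,0],0.005],[[0.045,0.025,0],[0,0,0],0.005],[[0.045,0.025,0],[0,0,0],0.005],[[0.045,0.025,0],[0,0,0],0.005],[[0.045,0.024,0],[0,0,0],0.005],[[0,0,0],[0,0,0],0.005],[[0,0,0],[0,0,0],0.005]]'
python3 -c "
from look import *
roll('w55.png',(0,0,120),(179,60,255)); go(world([-.042,-.128,0]),yaw=90)"
```

```text
t: 44.3
eef_pos: [0.5352, -0.0974, 0.1039]
tool_rot: [-0.001, 0.686, 0.728, -0.001]
contact_force: [0.2, 0.1, -1.4]
gripper_width: 0.152
[180, 42, 11, 13, 124] world [0.4781 0.0125] rad 0.0039 z 0.0307 case [-0.093  -0.0161  0.0125] tool shift [ 0.1131 -0.0503  0.0915]
[292, 235, 34, 11, 297] world [ 0.5869 -0.1332] rad 0.016 z 0.0285 case [ 0.0067 -0.1682  0.0125] tool shift [-0.0388  0.0497  0.0913]
tip z -0.0127 y [-0.0001  0.0004]
now [ 0.5351 -0.0982  0.1042] case [-0.0429 -0.13    0.1042] shift [0.0021 0.0011 0.1042] shift in goal axes [0.002  0.0009 0.1042] turn [-0.1   0.03 -0.18] t 44.35 F [ 0.2 -0.7 -0.3] w 0.15
```

View pics/w55.png

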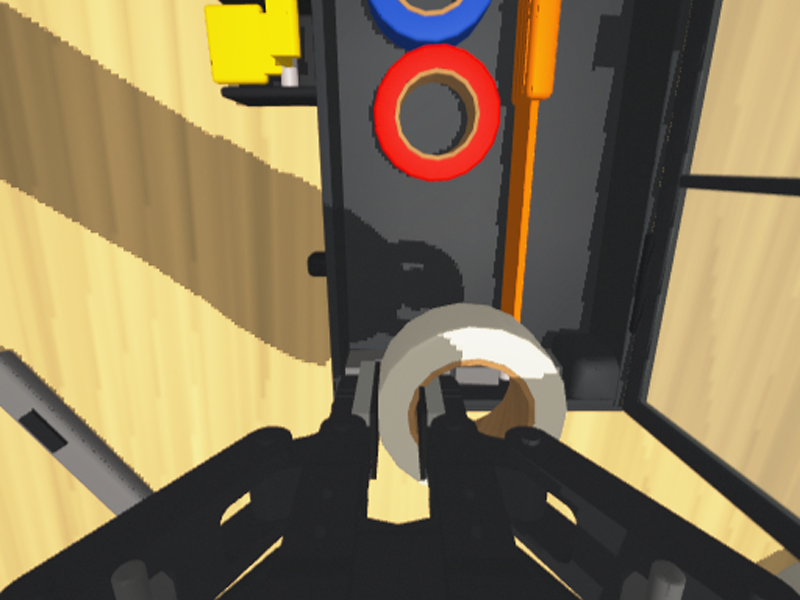

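```bash
python3 -m crank '[[[0.002,0.0005,0.03],[0,0,0],0.005],[[0,0,0.03],[0,0,0],0.005],[[0,0,0],[0,0,0],0.005],[[0,0,0],[0,0,0],0.005]]'
python3 -c "
from look import *
roll('w56.png',(0,0,120),(179,60,255)); go(world([-.042,-.128,0]),yaw=90)"
```

```text
t: 44.85
eef_pos: [0.5367, -0.0964, 0.0457]
tool_rot: [0.0, 0.686, 0.727, 0.0]
contact_force: [-0.6, -0.5, -1.3]
gripper_width: 0.149
[148, 17, 16, 21, 245] world [0.4783 0.0121] rad 0.004 z 0.0306 case [-0.0929 -0.0165  0.0125] tool shift [ 0.1117 -0.0521  0.0331]
[358, 273, 28, 13, 325] world [ 0.6223 -0.1313] rad 0.0108 z 0.0286 case [ 0.0421 -0.1684  0.0125] tool shift [-0.0398  0.0835  0.0333]
tip z -0.0126 y [-0.0001  0.0004]
now [ 0.5371 -0.0961  0.046 ] case [-0.0407 -0.128   0.046 ] shift [ 0.0001 -0.0013  0.046 ] shift in goal axes [ 0.     -0.0013  0.046 ] turn [ 0.09  0.03 -0.17] t 44.9 F [ 0.3 -0.8 -1.1] w 0.155
```

View pics/w56.png

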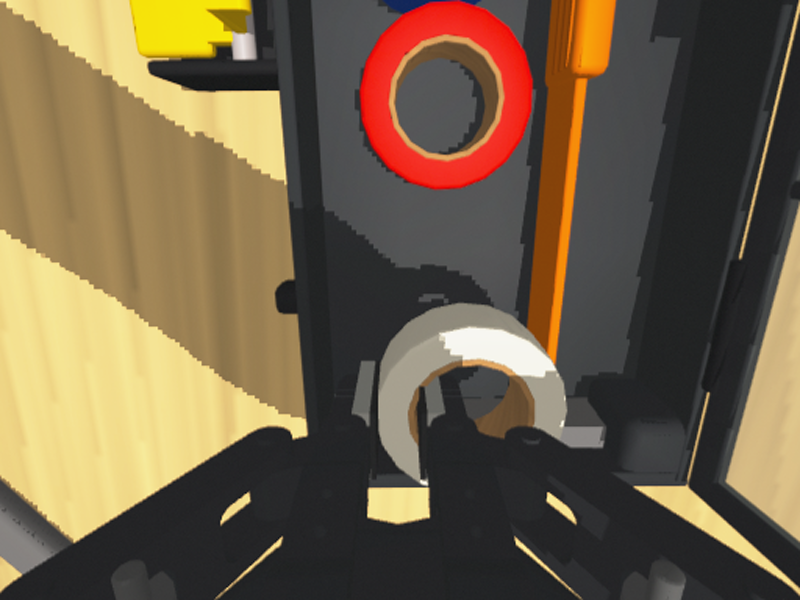

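```bash
python3 -m crank '[[[0,-0.001,0.012],[0,0,0],0.005],[[0,0,0.012],[0,0,0],0.005],[[0,0,0],[0,0,0],0.005]]'
python3 -m crank '[[[0,0,0.01],[0,0,0],0.005],[[0,0,0.006],[0,0,0],0.005],[[0,0,0],[0,0,0],0.005]]'
python3 -m crank '[[[0,0,0.004],[0,0,0],0.005],[[0,0,0],[0,0,0],0.005]]'
python3 -c "
from look import *
roll('w57.png',(0,0,120),(179,60,255)); go(world([-.042,-.128,0]),yaw=90)"
```

```text
t: 45.28
eef_pos: [0.5348, -0.0948, 0.0198]
tool_rot: [-0.001, 0.686, 0.728, -0.001]
contact_force: [0.9, -0.7, -0.4]
gripper_width: 0.152
t: 45.65
eef_pos: [0.5352, -0.0951, 0.0043]
tool_rot: [-0.0, 0.686, 0.728, -0.0]
contact_force: [0.0, 0.2, -0.7]
gripper_width: 0.15
t: 45.9
eef_pos: [0.5356, -0.0951, 0.0008]
tool_rot: [-0.0, 0.686, 0.728, -0.0]
contact_force: [0.2, 0.6, -1.4]
gripper_width: 0.151
[109, 0, 23, 15, 318] world [0.4783 0.0144] rad 0.0045 z 0.0306 case [-0.0928 -0.0142  0.0125] tool shift [ 0.1127 -0.0507 -0.0117]
[242, 200, 121, 111, 4959] world [ 0.558  -0.0971] rad 0.0354 z 0.0299 case [-0.02   -0.1303  0.0125] tool shift [-0.0034  0.0222 -0.0117]
[355, 323, 13, 11, 60] world [ 0.5983 -0.132 ] rad 0.0057 z 0.0261 case [ 0.0181 -0.1676  0.0125] tool shift [-0.0406  0.0604 -0.0117]
[249, 324, 26, 11, 230] world [ 0.5421 -0.1349] rad 0.0074 z 0.0285 case [-0.0382 -0.1671  0.0125] tool shift [-0.0402  0.0042 -0.0117]
tip z -0.0116 y [-0.0001  0.0004]
now [ 0.5356 -0.0951  0.0009] case [-0.0422 -0.1269  0.0009] shift [-0.0011  0.0002  0.0009] shift in goal axes [-0.0011  0.0002  0.0009] turn [-0.   -0.   -0.09] t 45.95 F [ 0.4 -0.3 -0.3] w 0.151
```

View pics/w57.png

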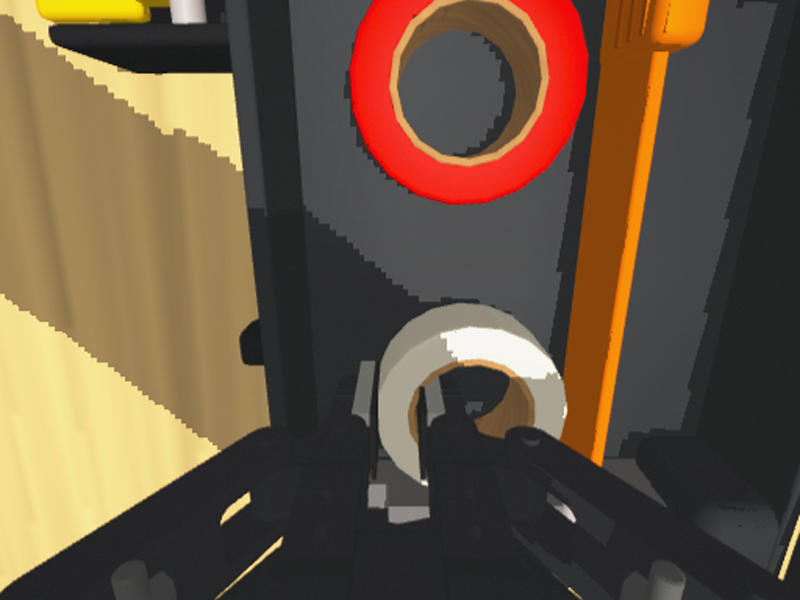

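The roll's top is at z 0.030, about 1 mm above resting. Open a little and lift out.

```bash
python3 -m crank '[[[0,0,0.001],[0,0,0],0.005],[[0,0,0],[0,0,0],0.02],[[0,0,0],[0,0,0],0.02],[[0,0,0],[0,0,0],0.02],[[0,0,-0.01],[0,0,0],0.02],[[0,0,-0.01],[0,0,0],0.02],[[0,0,-0.02],[0,0,0],0.02],[[0,0,-0.04],[0,0,0],0.02],[[0,0,-0.05],[0,0,0],0.02],[[0,0,-0.06],[0,0,0],0.02]]'
RNGW=1 python3 -c "
from look import *
RNG['white']=((0,0,110),(179,60,255))
inc('w58.png',['green','blue','red','white']); go(world([0,0,.25]),yaw=90)
p,d=bot.read_camera('scene');save(p,'s58.png',(150,100,406,292))
"
```

```text
t: 47.2
eef_pos: [0.5349, -0.0951, 0.1921]
tool_rot: [-0.0, 0.686, 0.728, -0.0]
contact_force: [1.5, 0.5, 0.4]
gripper_width: 0.231
blue 731 case ((-0.027482831850647926, 0.03156333416700363), 0.03089269809424877) [0.02348568 0.02825478 0.0297998 ]
red 1491 case ((-0.023199688643217087, -0.02997587062418461), 0.030941132456064224) [0.02651743 0.02830522 0.02984127]
white 2059 case ((-0.010829293169081211, -0.0703868418931961), 0.12125792354345322) [0.02186821 0.02841582 0.03302407]
now [ 0.539  -0.0973  0.1994] case [-0.039  -0.1293  0.1994] shift [ 0.1295  0.039  -0.0503] shift in goal axes [ 0.1293  0.039  -0.0506] turn [ 0.56  0.03 -0.23] t 47.25 F [ 3.1 -2.5  4.8] w 0.238
```

View pics/w58.png

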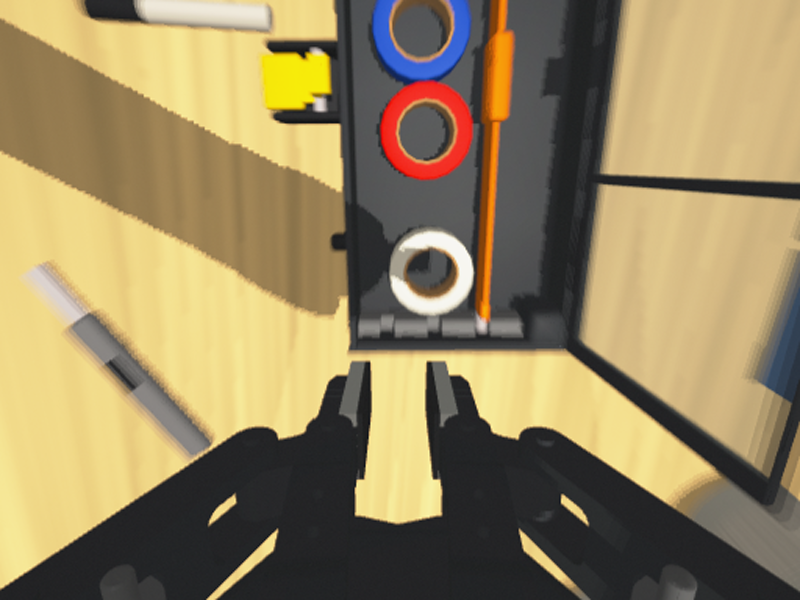

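View pics/s58.png

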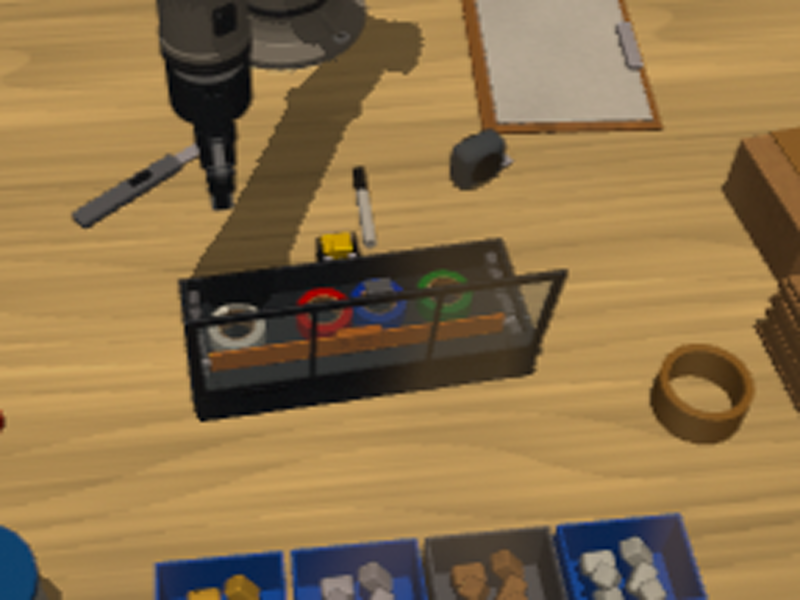

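All four rolls are in the bay. Red was knocked about 28 mm along y, against blue, but both are still well inside the limits. Now the lid: turn to yaw 0, rise, shut the fingers and go behind the lid.

```bash
python3 -m crank '[[[0,0,-0.03],[0,0,-10],0.02],[[0,0,-0.03],[0,0,-10],0],[[0,0,-0.03],[0,0,-10],0],[[0,0,-0.01],[0,0,-10],0],[[0,0,0],[0,0,-10],0],[[0,0,0],[0,0,-10],0],[[0,0,0],[0,0,-10],0],[[0,0,0],[0,0,-10],0],[[0,0,0],[0,0,-10],0],[[0,0,0],[0,0,0],0]]'
python3 -c "
from look import *
RNG['white']=((0,0,110),(179,60,255))
inc('w60.png',['green','blue','red']); go(world([.15,0,.29]))"
```

```text
t: 48.55
eef_pos: [0.5352, -0.0955, 0.2904]
tool_rot: [0.0, -0.029, 1.0, 0.0]
contact_force: [-0.3, 0.2, -0.6]
gripper_width: 0.002
green 795 case ((-0.028083303943276405, 0.10553866624832153), 0.031181663274765015) [0.02000877 0.02797309 0.02974669]
blue 259 case ((-0.02794950269162655, 0.030894624069333076), 0.030946994200348854) [0.02114719 0.02798625 0.02972725]
red 731 case ((-0.02364720031619072, -0.030740275979042053), 0.031049545854330063) [0.02159431 0.02813673 0.02985361]
now [ 0.5353 -0.0954  0.2903] case [-0.0426 -0.1273  0.2903] shift [-0.1919  0.1284  0.0004] shift in goal axes [-0.1926  0.1273  0.0003] turn [ 0.01  0.01 -0.33] t 48.6 F [-0.3 -0.3 -0.1] w -0.004
```

View pics/w60.png

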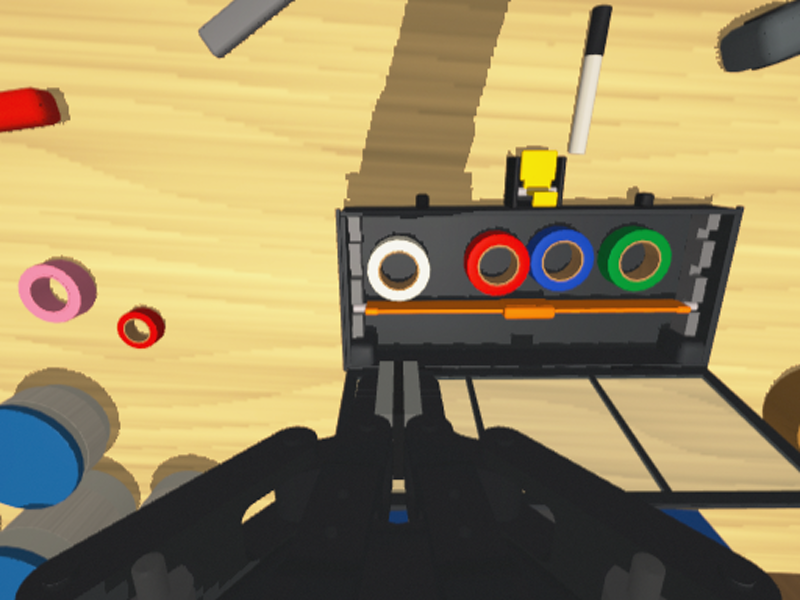

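The four rolls lie in the bay at (398,268), (497,262), (562,257) and (635,258), and the divider pins are seated. Go over the lid and drop down behind it.

```bash
python3 -m crank '[[[-0.048,0.032,0],[0,0,0],0],[[-0.048,0.032,0],[0,0,0],0],[[-0.048,0.032,0],[0,0,0],0],[[-0.05,0.031,0],[0,0,0],0],[[0,0,0.04],[0,0,0],0],[[0,0,0.04],[0,0,0],0],[[0,0,0.025],[0,0,0],0],[[0,0,0],[0,0,0],0],[[0,0,0],[0,0,0],0]]'
python3 -c "
from look import *
go(world([.109,0,.183]))
p,d=bot.read_camera('scene');save(p,'s61.png',(150,100,406,292))"
```

```text
t: 49.72
eef_pos: [0.7225, 0.0431, 0.1864]
tool_rot: [0.001, -0.029, 1.0, -0.0]
contact_force: [0.1, 0.3, -0.5]
gripper_width: -0.003
now [0.7225 0.0431 0.1864] case [ 0.1527 -0.0004  0.1864] shift [0.0437 0.0003 0.0034] shift in goal axes [0.0437 0.0004 0.0034] turn [-0.02  0.11 -0.17] t 49.73 F [ 0.1  0.3 -0.5] w -0.003
```

View pics/s61.png

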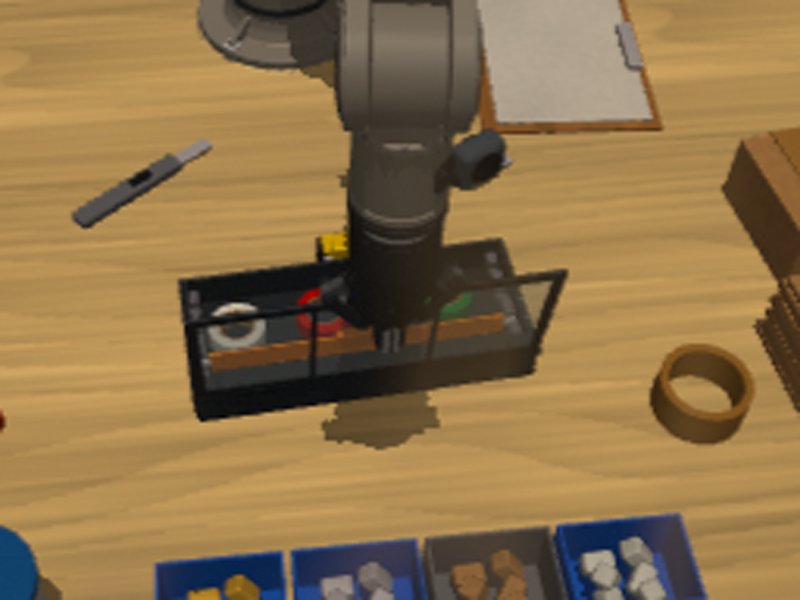

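```bash
python3 -m crank '[[[0,0,0.006],[0,0,0],0],[[0.02,0,0],[0,0,0],0],[[0.02,0,0],[0,0,0],0],[[0.015,0,0],[0,0,0],0],[[0.015,0,0],[0,0,0],0],[[0.015,0,0],[0,0,0],0],[[0.015,0,0.003],[0,0,0],0],[[0.015,0,0.004],[0,0,0],0],[[0.015,0,0.006],[0,0,0],0],[[0,0,0],[0,0,0],0]]'
python3 -c "
from look import *
go(world([-.0145,0,.145]))
p,d=bot.read_camera('scene');save(p,'s62.png',(150,100,406,292))"
```

```text
t: 51.02
eef_pos: [0.5914, 0.0356, 0.1662]
tool_rot: [-0.0, -0.03, 1.0, 0.0]
contact_force: [0.3, 1.3, 0.9]
gripper_width: 0.0
now [0.5914 0.0356 0.1662] case [0.0215 0.     0.1662] shift [ 0.036  -0.0001  0.0212] shift in goal axes [ 0.036  -0.      0.0212] turn [ 0.04 -0.   -0.11] t 51.02 F [0.3 1.3 0.9] w 0.0
```

View pics/s62.png

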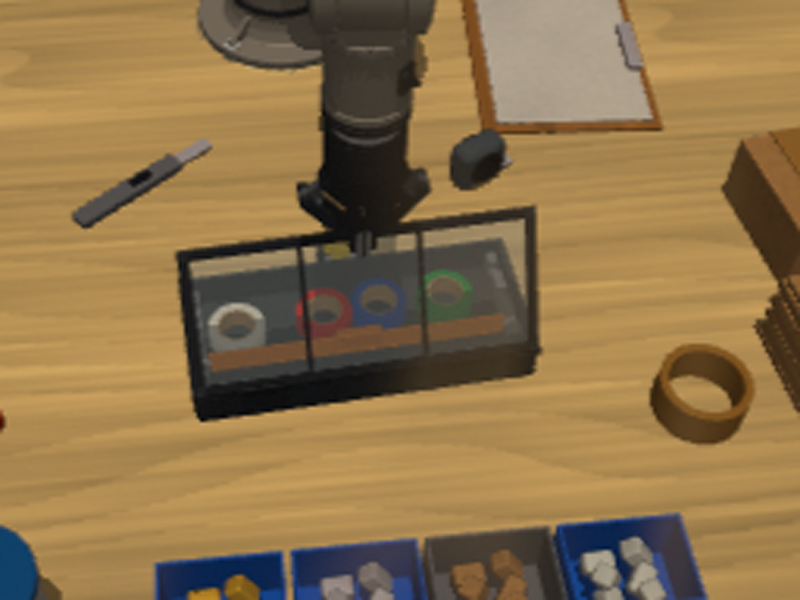

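The lid follows, now at about 1.0 rad with the rolls visible below it. Continue along the arc down.

```bash
python3 -m crank '[[[0.012,0,0.007],[0,0,0],0],[[0.012,0,0.007],[0,0,0],0],[[0.012,0,0.008],[0,0,0],0],[[0.009,0,0.012],[0,0,0],0],[[0.009,0,0.012],[0,0,0],0],[[0.009,0,0.012],[0,0,0],0],[[0.005,0,0.012],[0,0,0],0],[[0.005,0,0.012],[0,0,0],0],[[0.004,0,0.011],[0,0,0],0],[[0,0,0],[0,0,0],0]]'
python3 -c "
from look import *
go(world([-.06,0,.04]))
p,d=bot.read_camera('scene');save(p,'s63.png',(150,100,406,292))"
```

```text
t: 52.32
eef_pos: [0.5141, 0.0309, 0.0719]
tool_rot: [-0.001, -0.03, 1.0, -0.0]
contact_force: [0.7, 0.6, 0.5]
gripper_width: -0.0
now [0.5141 0.0309 0.0719] case [-0.056   0.0001  0.0719] shift [ 0.0039 -0.0001  0.032 ] shift in goal axes [ 0.004  -0.0001  0.0319] turn [-0.01 -0.13 -0.09] t 52.33 F [0.7 0.6 0.5] w -0.0
```

View pics/s63.png

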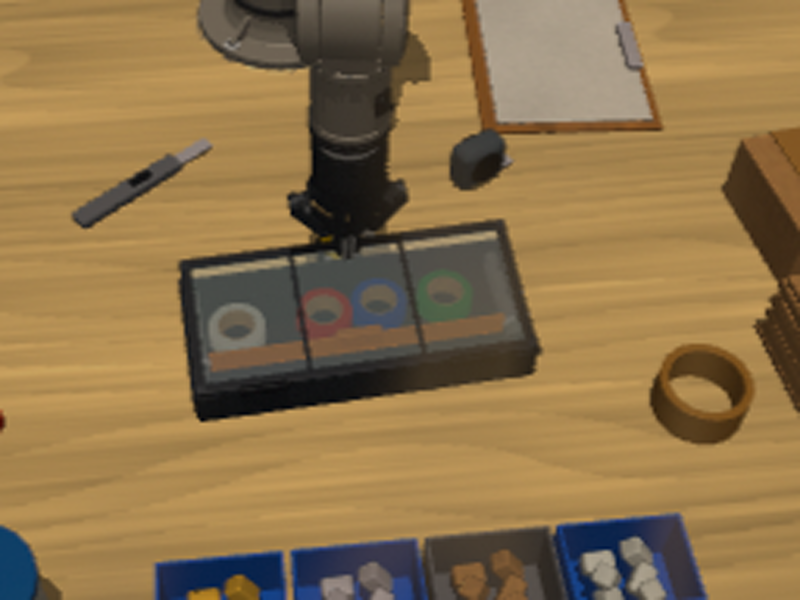

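```bash
python3 -m crank '[[[0.003,0,0.01],[0,0,0],0],[[0.003,0,0.01],[0,0,0],0],[[0.002,0,0.005],[0,0,0],0],[[0,0,0],[0,0,0],0]]'
python3 -m crank '[[[0,0,0.004],[0,0,0],0],[[0,0,0.002],[0,0,0],0],[[0,0,0],[0,0,0],0]]'
python3 -m crank '[[[0,0,0.002],[0,0,0],0],[[0,0,0],[0,0,0],0]]'
python3 -m crank '[[[0,0,0.002],[0,0,0],0],[[0,0,0],[0,0,0],0]]'
python3 -c "
from look import *
go(world([-.064,0,.04]))
p,d=bot.read_camera('wrist');save(p,'w64.png')"
```

```text
t: 52.88
eef_pos: [0.5094, 0.0307, 0.0484]
tool_rot: [0.002, -0.03, 1.0, 0.0]
contact_force: [4.3, 0.5, 4.3]
gripper_width: 0.003
t: 53.25
eef_pos: [0.5067, 0.0305, 0.0415]
tool_rot: [-0.0, -0.03, 1.0, -0.0]
contact_force: [1.6, 0.9, 1.7]
gripper_width: -0.003
t: 53.5
eef_pos: [0.5067, 0.0305, 0.04]
tool_rot: [-0.0, -0.03, 1.0, 0.0]
contact_force: [-0.8, 0.6, 7.0]
gripper_width: 0.003
t: 53.75
eef_pos: [0.5067, 0.0305, 0.0394]
tool_rot: [-0.0, -0.029, 1.0, 0.001]
contact_force: [-7.4, 0.8, 27.6]
gripper_width: -0.003
now [0.5067 0.0305 0.0394] case [-0.0634  0.0001  0.0394] shift [ 0.0006 -0.0001 -0.0006] shift in goal axes [ 0.0006 -0.0001 -0.0006] turn [ 0.1  -0.05 -0.12] t 53.75 F [-7.4  0.8 27.6] w -0.003
```

View pics/w64.png

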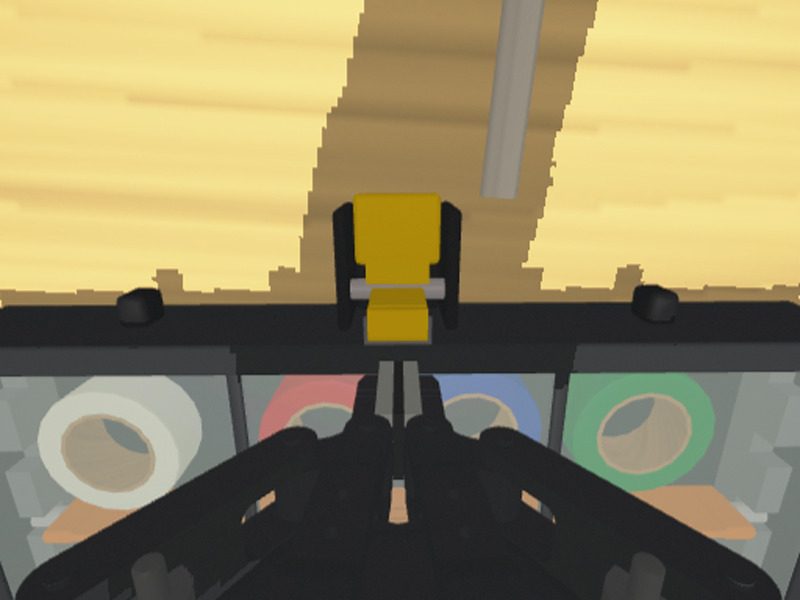

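The force reached 27.6 N at a hard stop, and the hook at (398,315) looks over the tongue. Back off and see whether the lid holds.

```bash
python3 -m crank '[[[0,0,-0.004],[0,0,0],0],[[0,0,-0.01],[0,0,0],0],[[0,0,-0.03],[0,0,0],0],[[0,0,-0.05],[0,0,0],0],[[0,0,-0.05],[0,0,0],0],[[0,0,-0.05],[0,0,0],0],[[0,0,0],[0,0,0],0],[[0,0,0],[0,0,0],0],[[0,0,0],[0,0,0],0]]'
python3 -c "
from look import *
go(world([-.064,0,.04]))
c=bot.calibration('wrist');p,d=bot.read_camera('wrist');save(p,'w65.png')
V=(pts(c,d)-C)@RC
for y0 in (-.09,.0,.09):
  m=(abs(V[...,1]-y0)<.05)&(V[...,0]>-.079)&(V[...,0]<-.06)&(V[...,2]>.03);print(m.sum(),np.percentile(V[m][:,2],[5,50,95]) if m.any() else '')
p,d=bot.read_camera('scene');save(p,'s65.png',(150,100,406,292))
c=bot.calibration('scene');V=(pts(c,d)-C)@RC
m=(abs(V[...,1])<.175)&(abs(V[...,1])>.02)&(V[...,0]>-.078)&(V[...,0]<-.066)&(V[...,2]>.03)&(V[...,2]<.2);print(m.sum(),np.percentile(V[m][:,2],[5,50,95]))
"
```

```text
t: 54.92
eef_pos: [0.5059, 0.0303, 0.2305]
tool_rot: [-0.001, -0.03, 1.0, -0.0]
contact_force: [-0.3, 0.6, -0.3]
gripper_width: 0.0
now [0.5059 0.0303 0.2305] case [-6.420e-02  1.000e-04  2.305e-01] shift [-8.000e-04  1.000e-04  1.905e-01] shift in goal axes [-2.000e-04 -1.000e-04  1.905e-01] turn [-0.04 -0.17 -0.08] t 54.92 F [-0.3  0.6 -0.3] w 0.0
6376 [0.04885035 0.31913821 0.32880339]
25166 [0.05099028 0.30943052 0.32707884]
6746 [0.04896357 0.31868599 0.32852261]
216 [0.04599823 0.04948877 0.05254451]
```

View pics/w65.png

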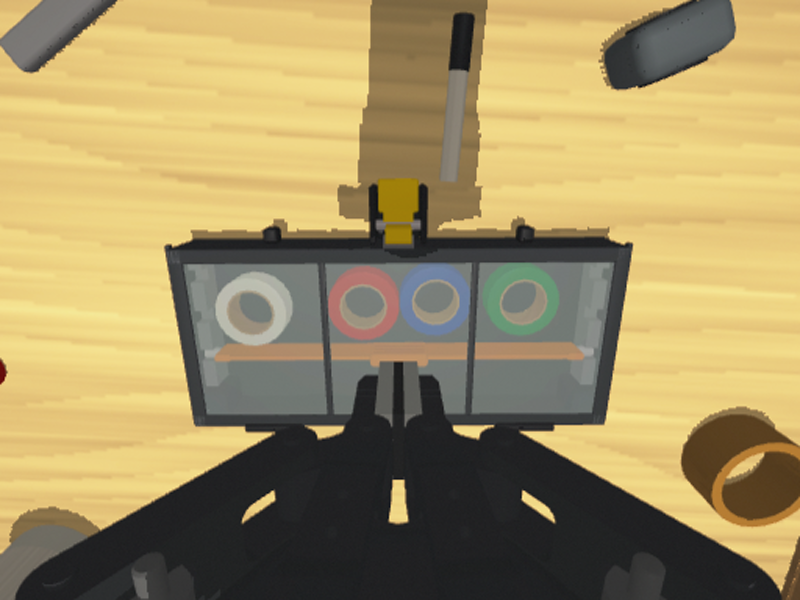

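View pics/s65.png

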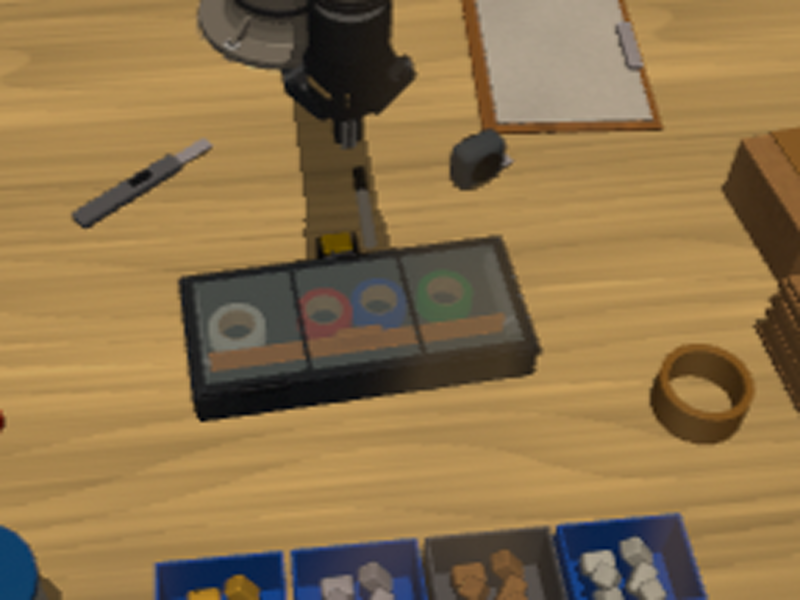

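```bash
python3 -c "
from look import *
c=bot.calibration('wrist')
for n,u,v in (('white',254,308),('red',363,303),('blue',436,299),('green',522,300)): print(n,np.round(case(ray(c,u*.64-.18,v*.64-.18,.029)),4))
p,d=bot.read_camera('top');save(p,'t66.png')
print(bot.get_obs()['contact_force'])
"
```

```text
white [-0.0219 -0.1233  0.029 ]
red [-0.0264 -0.03    0.029 ]
blue [-0.0299  0.032   0.029 ]
green [-0.0289  0.1051  0.029 ]
[ 0.41169886 -0.7015467  -0.01241975]
```

View pics/t66.png

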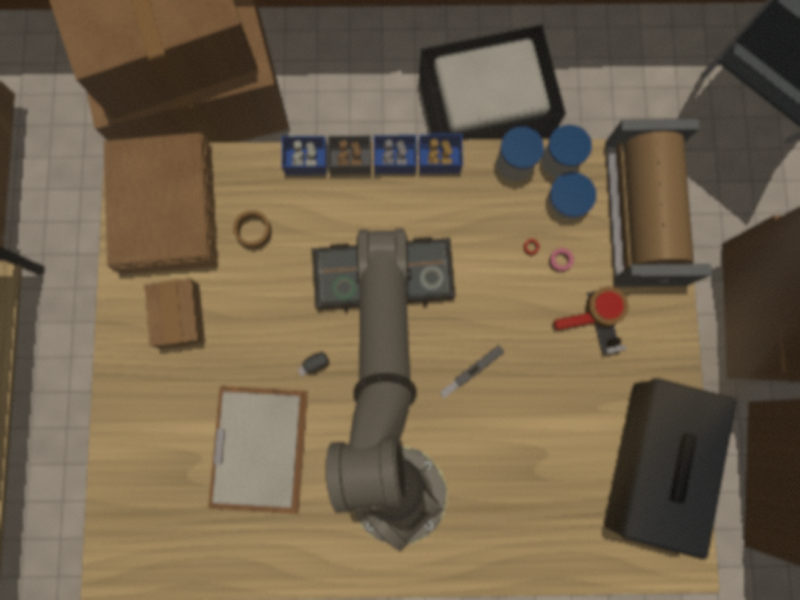

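The lid is shut, all four rolls are inside their limits, the bystanders are at their starting pixels, and the robot is clear of everything. Handing in.

```bash
python3 -c "
from station import bot
print(bot.hand_in())"
```

```text
the job is handed in; nothing more can be done
None
```

The job is handed in at about 55 s of the 210 s allowed. The lid is shut on all four rolls, with the divider one notch nearer the hinge. I pressed the release, swung the lid back to about 1.68 rad, and lifted and shifted the divider 36 mm into the third notch. Then I laid green, blue, red and white flat in the front compartment and pressed the lid until it held.

**Last checks**
- **Lid:** the front edge reads z ≈ 0.0495 m and stayed down after I backed off, so I take it as caught.
- **Rolls:** their centres, in case coordinates (m), are inside the limits. All four lay flat before the lid went down.

| Roll | x | y |
|---|---|---|
| White | -0.022 | -0.123 |
| Red | -0.026 | -0.030 |
| Blue | -0.030 | 0.032 |
| Green | -0.029 | 0.105 |

- **Divider:** its end pins were in the notches. The cameras put it about 34 mm along, while the gripper moved 36 mm; both are within tolerance.
- **Bystanders:** those visible in the last top view sit where they started. The arm hid the marker there, but the wrist camera still showed it beside the release.

**What disagreed or went off plan**
- The fingertips measured about 25 mm farther back than the tool description says. I worked from the cameras and contact forces instead.
- Red was knocked about 28 mm along the compartment, against blue, while the arm was busy with white. Both stayed within limits, so I left them.
- The lid press peaked at about 28 N, above the suggested 10–15 N. It was made with the fingertips, and the wrist limit is 120 N.

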